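# Turn over the specimen blocks and take out the one with the cross section

### The job

Three look-alike black specimen blocks lie on the grey mat with their polished undersides hidden. Turn all three over on the mat so that the undersides face up; then take the one that shows a cross-shaped steel section and lay it flat in the aluminium tray, cross still up, leaving the other two lying turned over on the mat. Never let a block drop from a height, and do not disturb the other things on the bench.

Things in the scene. Friction and masses are not known exactly. Their poses are not given: they have to be found in the camera images.
- block_cross: Specimen block whose hidden underside shows a flush steel cross (bars 40 and 46 mm, 9 wide); otherwise like the others. Solid black resin, 50 (own x) x 60 (own y) x 18 mm (own z), about 90 g. Origin: centre of the face that is underneath at the start; z is up at the start, down once turned over (the origin is then on top). Stood on a side face it stays until leaned 17 to 20 degrees.
- block_round_a: Look-alike block; its hidden underside shows a flush round steel disc 28 mm across. Solid black resin, 50 (own x) x 60 (own y) x 18 mm (own z), about 90 g. Origin: centre of the face that is underneath at the start; z is up at the start, down once turned over (the origin is then on top). Stood on a side face it stays until leaned 17 to 20 degrees.
- block_round_b: Another look-alike block with the round disc, like block_round_a. Solid black resin, 50 (own x) x 60 (own y) x 18 mm (own z), about 90 g. Origin: centre of the face that is underneath at the start; z is up at the start, down once turned over (the origin is then on top). Stood on a side face it stays until leaned 17 to 20 degrees.
- mat: Thin grey fabric-covered mat fixed to the bench, 260 (its x) x 400 (its y) x 3 mm; its top is 3 mm above the bench. Origin: centre of its underside. The blocks start in a row along its y, about 120 mm apart, in any order.
- tray: Shallow open aluminium tray fixed to the bench, 160 (its x) x 150 (its y) mm outside, 18 mm high, walls 4 mm; inner floor 4 mm above the bench (point tray_in). Origin: centre of its underside.
- tray_in (a point): Centre of the tray's inner floor (152 x 142 mm), 4 mm above the bench.
- objective: Bystander: loose steel microscope objective standing upright, 26 mm across, 42 mm high. Origin: centre of its underside. Leave alone.
- dish: Bystander: loose shallow glass dish, 84 mm across, 14 mm high. Origin: centre of its underside. Leave alone.
- slide_box: Bystander: loose white slide box, 85 (its x) x 34 x 30 mm. Origin: centre of its underside. Leave alone.
There are look-alikes about, which are no part of the job. What is shaped like the block_cross but green or yellow is not meant.

How it is judged:
By the outcome, as a careful person would: the job done as asked, in the order asked, and still so for the second after the job is handed in, with the robot touching nothing.
It also fails if it takes over 72 s, if anything falls off the work surface, if the arm or the gripper's body presses on something with over 40 N, if the wrist force passes 120 N, or if a joint passes its speed limit or range.

### The arm

A 7-joint arm with a two-finger parallel gripper is mounted at the origin on the work surface. World frame = base frame: x ahead of the robot, y to its left, z up, the work surface at z = 0. Lengths are in m, angles in rad, forces in N, time in s.
With the tool pointing down it reaches from about 0.35 to 0.9 m from the base axis. Payload 8.1 kg.
Tool frame: the origin (TCP) lies at the very end of the fingers, on their centre line; the grasp point (between the pads) lies 19 mm behind it; z points along the fingers, y is the direction in which the jaws open and shut (so a half turn about z gives the same grasp; the last joint's range is limited). The gripper opens to 92 mm and grips with 3 to 60 N. Pads are 19 mm wide; open, the fingers measure 130 mm over their backs; the gripper's body (75 mm by 190 mm) begins 47 mm behind the grasp point.
Start: joints at [-1.378, 0.434, 0.025, 1.573, -0.012, 1.134, -0.075], TCP at [0.182, 0.598, 0.194] pointing down, gripper open.
Joint ranges: [-2.62, 2.62], [-0.44, 2.09], [-1.27, 1.32], [0.08, 2.57], [-1.32, 4.46], [0.12, 2], [-2.74, 2.74]. Speed limits (rad/s): [2.22, 2.22, 3.01, 3.01, 3.14, 3.14, 3.14].

### API

Orientations are given as a rotation vector (axis times angle).
In Python, from cell import get_state, capture, calibration, finish_job gives the robot as it stands.
- The arm moves only by the shell command python3 -m inch 'ROWS' [OPENING] [FORCE]. ROWS is JSON, a list that holds one entry, the list of rows, each a list of 6 numbers: the shift along the tool's x, y, z in m, then the turn, a rotation vector about the tool's x, y, z in rad. In form: [[[dx, dy, dz, rx, ry, rz], ...]]. A call has 1 to 5 rows; each row is the pose to reach, as a shift and turn from the pose commanded when the call began, along the tool's axes at that moment; what a row does not reach only later rows make up. A row lasts 1/10 s, in which the tool goes at most 50 mm and 8.59 degrees, less where a joint would pass 70% of its speed; a pose out of reach is approached as far as the arm can. A call with a gripper value outside its range is refused whole. OPENING is the opening, from -1 (shut) to 1 (fully open), set as the call begins (- or left out, the last holds). The fingers move at their own pace and stop on an object; FORCE is the grip in N (left out, the last holds). Time passes only in rows, so rows that repeat a pose let the fingers close. It gives the time, the measured TCP pose, the force and the opening at its end, in the units of the state.
- get_state(): the state, without advancing time (a new reading comes with each control period).
- capture(name): name is "scene" or "top"; returns (picture, depth): 400x640x3 uint8, blue, green, red; 400x640 float32, m along the optical axis (not along the pixel's ray), 0 where there is no reading.
- calibration(name): a dict with "mtx" (3x3 intrinsics, pixels), "dist_coeffs" ([k1, k2, p1, p2, k3] as OpenCV has them; the pictures are not rectified), "rvec" (rotation vector, rad) and "tvec" (3), from world to camera coordinates, as OpenCV has them. Camera axes: x right, y down, z forward; pixel columns grow to the right and rows downward; lengths in m; the calibration is good to about 2 mm. A picture is of the moment at which its call begins. calibration takes no time and is no camera call.
- finish_job(): hands the job in, once; it reports no verdict.
The state is a dict: "time": time; "joints": joint angles; "joint_velocities": joint speeds; "effort": joint torques, N m; "tcp_pos": TCP position; "ee_rot": TCP orientation; "contact_force": force on the tool from outside, world axes, zero at the start; "moment": the same for the moment, N m; "gripper_width": opening from 0.0 (shut) to 1.0 (fully open).
Only numpy, scipy, OpenCV 4.12 (cv2) and the standard library are available. Lean on these libraries where they do the work, as an engineer would, in place of code of your own. Each camera call takes 0.05 s, during which the arm holds its last target. There are 200 camera calls.

## Working session

There is one attempt and no reset: what is moved stays moved. The work goes in short steps, Python scripts to look and compute and a shell command to move; the robot and the scene stay as the last step left them, time stands still between calls to the robot, and variables do not carry over. Pictures are saved under pics/ and viewed, about 8 in all and at most 12, crops included, and the job is handed in when it is done.

```bash
ls; mkdir -p pics; cat > h.py <<'E'
import numpy as np, cv2
from cell import get_state, capture, calibration, finish_job
def snap(n,fn=None):
    im,d=capture(n)
    if fn: cv2.imwrite('pics/'+fn,im)
    return im,d
def ray(n,uv):
    c=calibration(n);K=np.array(c['mtx'],float);D=np.array(c['dist_coeffs'],float)
    R,_=cv2.Rodrigues(np.array(c['rvec'],float));t=np.array(c['tvec'],float).reshape(3)
    p=cv2.undistortPoints(np.array(uv,float).reshape(-1,1,2),K,D).reshape(-1,2)
    d=np.c_[p,np.ones(len(p))]@R
    return -R.T@t,d
def onplane(n,uv,z):
    o,d=ray(n,uv); return o+d*((z-o[2])/d[:,2])[:,None]
def depthpt(n,uv,dep):
    o,d=ray(n,uv); uv=np.array(uv).reshape(-1,2).astype(int)
    return o+d*dep[uv[:,1],uv[:,0]][:,None]
E
python3 - <<'E'
from h import *
print({k:v for k,v in get_state().items()})
for n in('scene','top'):
    im,d=snap(n,n+'0.png');c=calibration(n);print(n,ray(n,[320,200]),c['mtx'],c['rvec'],(d>0).mean())
    np.save('pics/'+n+'0.npy',d)
a=cv2.imread('pics/scene0.png');b=cv2.imread('pics/top0.png')
cv2.imwrite('pics/both0.png',cv2.resize(np.vstack([a,b]),(480,600)))
E
```

```text
pics
{'time': 0.0, 'joints': array([-1.37765186,  0.43522788,  0.02497556,  1.57408397, -0.0115798 ,
        1.13396775, -0.07511769]), 'joint_velocities': array([-2.05660121e-03,  8.70534777e-04, -1.95154836e-03, -6.68412855e-05,
       -1.86185286e-04,  1.82161172e-03, -2.08406580e-04]), 'effort': array([ 1.59906434e-03, -6.67828059e+01,  9.85776298e-01, -3.14491260e+01,
       -6.05539838e-02,  4.23458428e-02,  1.45827503e-04]), 'tcp_pos': array([0.18206558, 0.59732561, 0.19364707]), 'ee_rot': array([-4.62979097e-01, -3.10722104e+00,  2.42033415e-03]), 'contact_force': array([ 0.67574317, -0.32169963,  0.65488489]), 'moment': array([ 0.02731114, -0.01716458,  0.00232423]), 'gripper_width': 0.9974954892562689}
scene (array([1.26000502, 0.52317799, 0.72739008]), array([[-0.61373549, -0.48123402, -0.6261764 ]])) [[403.54818239   0.         323.66675727]
 [  0.         403.54818239 206.65249002]
 [  0.           0.           1.        ]] [ 1.15755958  2.27584566 -1.08082654] 0.9957734375
top (array([0.48067947, 0.03131693, 1.5582534 ]), array([[ 0.0671098 , -0.0174698 , -0.99763166]])) [[447.03581979   0.         323.4380821 ]
 [  0.         447.03581979 198.06685589]
 [  0.           0.           1.        ]] [ 2.21444906 -2.17998245  0.10670296] 0.99591796875
```

View pics/top0.png

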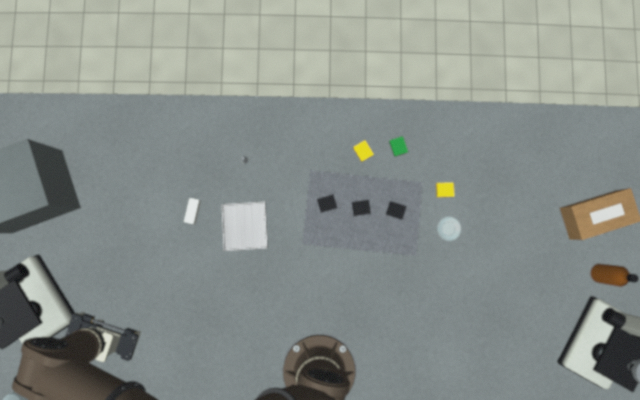

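View pics/scene0.png

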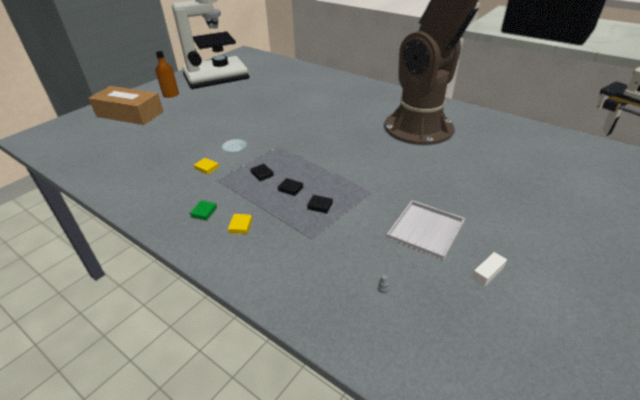

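The top view shows three black blocks at (327,203), (361,208) and (396,210). The tray is at (245,226) and the green and yellow look-alikes are off the mat. The scene view agrees: blocks at (262,172), (290,187) and (320,204), tray at (427,229), objective at (384,285). The three blocks look the same from above, so all three get turned.

```bash
cat >> h.py <<'E'
def blobs(im,roi,hi=45):
    x0,y0,x1,y1=roi; m=np.zeros(im.shape[:2],np.uint8)
    m[y0:y1,x0:x1]=(im[y0:y1,x0:x1].max(2)<hi)*255
    cs,_=cv2.findContours(m,cv2.RETR_EXTERNAL,cv2.CHAIN_APPROX_NONE)
    return [c for c in cs if cv2.contourArea(c)>60]
def rect(n,c,z):
    P=onplane(n,c.reshape(-1,2),z)[:,:2].astype(np.float32)
    return cv2.minAreaRect(P*1000)
E
python3 - <<'E'
from h import *
im=cv2.imread('pics/top0.png');d=np.load('pics/top0.npy')
for c in blobs(im,(300,170,425,260),60):
    u=c.reshape(-1,2).mean(0);print('top',u,rect('top',c,.021),depthpt('top',u,d))
im=cv2.imread('pics/scene0.png');d=np.load('pics/scene0.npy')
for c in blobs(im,(220,150,370,230),60):
    u=c.reshape(-1,2).mean(0);print('scene',u,cv2.contourArea(c),depthpt('scene',u,d))
    # top-face only by depth height
    ys,xs=np.where(cv2.drawContours(np.zeros(im.shape[:2],np.uint8),[c],-1,1,-1)>0)
    P=depthpt('scene',np.c_[xs,ys],d);print('   z pct',np.percentile(P[:,2],[5,25,50,75,95]).round(4)); T=P[P[:,2]>np.percentile(P[:,2],60)-.006]
    print('   ',cv2.minAreaRect((T[:,:2]*1000).astype(np.float32)))
print('mat/tray z',depthpt('top',[[345,235],[245,226],[320,240]],np.load('pics/top0.npy')),onplane('top',[[222,204],[265,202],[268,248],[225,250]],.018))
E
```

```text
top [395.72340426 209.82978723] ((554.1546020507812, -258.2032470703125), (52.72687911987305, 41.860923767089844), 71.80237579345703) [[ 0.5543982  -0.25857278  0.01915646]]
top [360.67346939 207.30612245] ((561.0224609375, -136.25625610351562), (41.00487518310547, 51.953365325927734), 8.98458194732666) [[ 0.56086055 -0.13584991  0.02610921]]
top [326.73333333 203.13333333] ((574.016845703125, -18.703338623046875), (40.3117790222168, 50.688880920410156), 16.923830032348633) [[ 0.57405495 -0.01919419  0.01430519]]
scene [319.60655738 203.83606557] 281.5 [[ 0.58138478 -0.01073484  0.02057049]]
   z pct [0.0099 0.0188 0.0215 0.0229 0.0245]
    ((916.046630859375, 232.96450805664062), (897.8107299804688, 63.72196960449219), 36.09611129760742)
scene [289.85454545 186.54545455] 251.5 [[ 0.56775995 -0.13000945  0.02035345]]
   z pct [0.0093 0.0175 0.021  0.0224 0.0244]
    ((562.8326416015625, -133.49447631835938), (49.010066986083984, 58.63616180419922), 7.5517048835754395)
scene [261.5        172.02083333] 218.0 [[ 0.56368705 -0.24686983  0.0228603 ]]
   z pct [0.0083 0.0169 0.0212 0.0225 0.0241]
    ((884.6014404296875, 130.36019897460938), (1084.927490234375, 62.1881103515625), 49.57917404174805)
mat/tray z [[ 0.46486048 -0.08466838  0.00264141]
 [ 0.49076197  0.26263445  0.0020468 ]
 [ 0.44642805  0.00203967  0.00715081]] [[0.56491623 0.34132843 0.018     ]
 [0.57425437 0.19368934 0.018     ]
 [0.41675508 0.1797725  0.018     ]
 [0.40765852 0.32645321 0.018     ]]
```

```bash
cat >> h.py <<'E'
from scipy.spatial.transform import Rotation as Ro
def pose(x,y,z,yaw,tilt):
    c,s=np.cos(np.radians(yaw)),np.sin(np.radians(yaw))
    R0=np.array([[-s,c,0],[c,s,0],[0,0,-1.]]).T
    R0=np.array([[-s,c,0],[c,s,0],[0,0,-1.]]).T
    return np.array([x,y,z]),Ro.from_matrix(R0)*Ro.from_euler('y',tilt,degrees=True)
def plan(*W,start=None):
    st=get_state(); p,R=(st['tcp_pos'],Ro.from_rotvec(st['ee_rot'])) if start is None else pose(*start)
    for w in W:
        q,S=pose(*w); d=R.inv().apply(q-p); r=(R.inv()*S).as_rotvec()
        print([float(v) for v in np.r_[d,r].round(4)],'mm %.0f deg %.0f'%(1e3*np.linalg.norm(d),np.degrees(np.linalg.norm(r)))); p,R=q,S
def now():
    st=get_state(); z=Ro.from_rotvec(st['ee_rot']).as_matrix()
    print('t %.2f'%st['time'],'pos',st['tcp_pos'].round(4),'yaw %.1f tilt %.1f side %.1f'%(np.degrees(np.arctan2(z[1,1],z[0,1])),np.degrees(np.arctan2(-z[2,0],-z[2,2])),np.degrees(np.arcsin(z[2,1]))),'j',st['joints'].round(2),'F',st['contact_force'].round(1),'w %.2f'%st['gripper_width'])
E
python3 - <<'E'
from h import *
now()
plan((.29,.4,.17,107,0),(.42,.19,.15,107,0),(.57,-.02,.12,107,0),(.57,-.02,.12,107,45))
E
```

```text
t 0.10 pos [0.1821 0.5973 0.1937] yaw 73.0 tilt 0.0 side -0.1 j [-1.38  0.44  0.02  1.57 -0.01  1.13 -0.08] F [-1.1  0.1  0.2] w 1.00
[-0.1607, -0.1573, 0.024, -0.0014, -0.0002, -0.5926] mm 226 deg 34
[-0.0629, -0.2388, 0.02, 0.0, 0.0, 0.0] mm 248 deg 0
[-0.082, -0.2447, 0.03, 0.0, 0.0, 0.0] mm 260 deg 0
[0.0, 0.0, 0.0, 0.0, 0.7854, 0.0] mm 0 deg 45
```

```bash
python3 -m inch '[[[-0.161,-0.157,0.024,0,0,-0.593],[-0.161,-0.157,0.024,0,0,-0.593],[-0.161,-0.157,0.024,0,0,-0.593],[-0.161,-0.157,0.024,0,0,-0.593],[-0.161,-0.157,0.024,0,0,-0.593]]]' 1
python3 -m inch '[[[-0.063,-0.239,0.02,0,0,0],[-0.063,-0.239,0.02,0,0,0],[-0.063,-0.239,0.02,0,0,0],[-0.063,-0.239,0.02,0,0,0],[-0.063,-0.239,0.02,0,0,0]]]'
python3 -m inch '[[[-0.082,-0.235,0.03,0,0,0],[-0.082,-0.235,0.03,0,0,0],[-0.082,-0.235,0.03,0,0,0],[-0.082,-0.235,0.03,0,0,0],[-0.082,-0.235,0.03,0,0,0]]]'
python3 -c "from h import *;now()"
python3 -m inch '[[[0,0,0,0,0.2,0],[0,0,0,0,0.4,0],[0,0,0,0,0.5,0],[0,0,0,0,0.65,0],[0,0,0,0,0.785,0]]]'
python3 -c "from h import *;now()"
```

```text
time: 0.6
tcp_pos: [0.2924, 0.3961, 0.1697]
ee_rot: [0.468, -3.106, 0.004]
contact_force: [-0.4, 1.1, 0.5]
gripper_width: 1.0
time: 1.1
tcp_pos: [0.4213, 0.1885, 0.1503]
ee_rot: [-0.465, 3.107, -0.0]
contact_force: [1.2, 0.2, -0.7]
gripper_width: 1.004
time: 1.6
tcp_pos: [0.5682, -0.0112, 0.1201]
ee_rot: [0.465, -3.107, -0.0]
contact_force: [0.0, 0.7, 0.3]
gripper_width: 1.0
t 1.60 pos [ 0.5682 -0.0112  0.1201] yaw 107.0 tilt -0.0 side 0.0 j [-0.22  0.42  0.19  1.82 -0.1   0.92  1.89] F [0.  0.7 0.3] w 1.00
time: 2.1
tcp_pos: [0.5681, -0.009, 0.121]
ee_rot: [0.355, -2.366, 0.141]
contact_force: [0.4, -0.5, 0.2]
gripper_width: 1.0
t 2.10 pos [ 0.5681 -0.009   0.121 ] yaw 107.1 tilt -43.2 side -0.0 j [-0.26  0.94  0.25  1.11 -0.03  1.84  1.83] F [ 0.4 -0.5  0.2] w 1.00
```

```bash
sed -i "s/np.arctan2(-z\[2,0\],-z\[2,2\])/np.arctan2(z[2,0],-z[2,2])/" h.py
python3 -m inch '[[[0,0,0,0,-0.15,0],[0,0,0,0,-0.3,0],[0,0,0,0,-0.45,0],[0,0,0,0,-0.6,0],[0,0,0,0,-0.75,0]]]'
python3 -m inch '[[[0,0,0,0,-0.15,0],[0,0,0,0,-0.3,0],[0,0,0,0,-0.45,0],[0,0,0,0,-0.6,0],[0,0,0,0,-0.75,0]]]'
python3 -m inch '[[[0,0,0,0,-0.03,0],[0,0,0,0,-0.07,0]]]'
python3 -c "from h import *;now();plan((.574,-.019,.121,107,-45))"
```

```text
time: 2.6
tcp_pos: [0.5682, -0.0096, 0.1207]
ee_rot: [-0.464, 3.101, -0.0]
contact_force: [-0.3, -0.1, 1.5]
gripper_width: 1.001
time: 3.1
tcp_pos: [0.5678, -0.0045, 0.1256]
ee_rot: [-0.399, 2.58, 0.147]
contact_force: [0.5, -0.5, 0.0]
gripper_width: 1.001
time: 3.3
tcp_pos: [0.5698, -0.0063, 0.1321]
ee_rot: [-0.386, 2.521, 0.164]
contact_force: [6.7, -9.6, -0.4]
gripper_width: 1.002
t 3.30 pos [ 0.5698 -0.0063  0.1321] yaw 108.0 tilt -34.3 side 1.9 j [ 0.6   0.28 -0.59  2.28 -0.83  0.12  2.74] F [ 6.7 -9.6 -0.4] w 1.00
[0.0059, -0.0138, 0.0088, 0.0363, -0.1871, -0.0075] mm 17 deg 11
```

```bash

python3 -c "from h import *;plan((.574,-.019,.12,85,0),(.574,-.019,.12,50,0),(.574,-.019,.12,17,25),(.574,-.019,.10,17,45),(.574,-.019,.10,17,0),(.574,-.019,.10,17,-45))"
```

```text
[0.0065, -0.0138, 0.0097, 0.1513, 0.5838, 0.3794] mm 18 deg 41
[0.0, 0.0, 0.0, 0.0, 0.0, 0.6109] mm 0 deg 35
[0.0, 0.0, 0.0, -0.1256, 0.4241, 0.5667] mm 0 deg 41
[-0.0085, 0.0, 0.0181, 0.0, 0.3491, 0.0] mm 20 deg 20
[0.0, 0.0, 0.0, 0.0, -0.7854, 0.0] mm 0 deg 45
[0.0, 0.0, 0.0, 0.0, -0.7854, 0.0] mm 0 deg 45
```

```bash

python3 -m inch '[[[0.0065,-0.014,0.01,0.15,0.58,0.38],[0.0065,-0.014,0.01,0.15,0.58,0.38],[0.0065,-0.014,0.01,0.15,0.58,0.38],[0.0065,-0.014,0.01,0.15,0.58,0.38],[0.0065,-0.014,0.01,0.15,0.58,0.38]]]' >/dev/null
python3 -c "from h import *;now()"
python3 -m inch '[[[0,0,0,0,0,0.61],[0,0,0,0,0,0.61],[0,0,0,0,0,0.61],[0,0,0,0,0,0.61],[0,0,0,0,0,0.61]]]' >/dev/null
python3 -m inch '[[[0,0,0,-0.126,0.424,0.567],[0,0,0,-0.126,0.424,0.567],[0,0,0,-0.126,0.424,0.567],[0,0,0,-0.126,0.424,0.567],[0,0,0,-0.126,0.424,0.567]]]' >/dev/null
python3 -c "from h import *;now()"
python3 -m inch '[[[-0.0085,0,0.018,0,0.35,0],[-0.0085,0,0.018,0,0.35,0],[-0.0085,0,0.018,0,0.35,0]]]' >/dev/null
python3 -c "from h import *;now();plan((.574,-.019,.10,17,45))"
```

```text
t 3.80 pos [ 0.574  -0.0185  0.1188] yaw 96.5 tilt -16.2 side 3.9 j [-0.17  0.29  0.22  2.07 -0.34  0.54  1.98] F [ 1.1  0.5 -0.5] w 1.00
t 4.80 pos [ 0.5761 -0.0176  0.1193] yaw 28.6 tilt 22.7 side 16.8 j [ 0.    0.53  0.38  1.81 -0.76  1.11  1.35] F [ 0.2 -0.  -0.3] w 1.01
t 5.10 pos [ 0.5804 -0.0175  0.0971] yaw 28.6 tilt 43.0 side 16.7 j [ 0.19  0.79  0.29  1.57 -0.81  1.47  1.44] F [-0.5 -1.1 -1.1] w 1.00
[0.0044, -0.0052, -0.0021, 0.0698, 0.0054, 0.3467] mm 7 deg 20
```

```bash

python3 -m inch '[[[0.0044,-0.005,-0.002,0.07,0.005,0.347],[0.0044,-0.005,-0.002,0.07,0.005,0.347],[0.0044,-0.005,-0.002,0.07,0.005,0.347],[0.0044,-0.005,-0.002,0.07,0.005,0.347]]]' >/dev/null
python3 -c "from h import *;now();plan((.574,-.019,.10,17,45))"
python3 -m inch '[[[0,0,0,0,-0.15,0],[0,0,0,0,-0.3,0],[0,0,0,0,-0.45,0],[0,0,0,0,-0.6,0],[0,0,0,0,-0.75,0]]]' >/dev/null
python3 -m inch '[[[0,0,0,0,-0.15,0],[0,0,0,0,-0.3,0],[0,0,0,0,-0.45,0],[0,0,0,0,-0.6,0],[0,0,0,0,-0.75,0]]]' >/dev/null
python3 -c "from h import *;now();plan((.574,-.019,.10,17,-45))"
```

```text
t 5.50 pos [ 0.5749 -0.0158  0.1024] yaw 17.1 tilt 44.7 side 0.2 j [ 0.11  0.81  0.38  1.53 -0.8   1.54  1.09] F [-0.7  0.4  0.2] w 1.00
[-0.0036, -0.0018, -0.0002, 0.001, 0.0057, 0.0031] mm 4 deg 0
t 6.50 pos [ 0.5757 -0.0148  0.1041] yaw 17.3 tilt -40.0 side 0.1 j [-1.21  0.8   1.07  2.    0.02  0.68 -0.03] F [ 0.6  0.2 -2.6] w 1.00
[-0.0001, -0.0029, 0.0054, 0.0051, -0.0866, 0.0018] mm 6 deg 5
```

```bash

python3 -c "from h import *;plan((.576,-.025,.05,17,-45),(.576,-.025,.0125,17,-45),(.576,-.025,.07,17,-45),(.576,-.025,.07,17,45))"
```

```text
[0.0273, -0.0029, 0.0478, 0.0051, -0.0866, 0.0018] mm 55 deg 5
[0.0265, 0.0, 0.0265, 0.0, 0.0, 0.0] mm 38 deg 0
[-0.0407, -0.0, -0.0407, 0.0, 0.0, 0.0] mm 58 deg 0
[0.0, 0.0, 0.0, -0.0, 1.5708, 0.0] mm 0 deg 90
```

```bash

python3 -m inch '[[[0.027,-0.003,0.048,0.005,-0.087,0.002],[0.027,-0.003,0.048,0.005,-0.087,0.002],[0.027,-0.003,0.048,0.005,-0.087,0.002],[0.027,-0.003,0.048,0.005,-0.087,0.002]]]' 
python3 -c "from h import *;now();snap('scene','pre.png')
a=cv2.imread('pics/pre.png')[120:250,200:400];cv2.imwrite('pics/preC.png',cv2.resize(a,None,fx=4,fy=4,interpolation=2))
plan((.576,-.025,.0125,17,-45))"
```

```text
time: 6.9
tcp_pos: [0.5759, -0.0281, 0.0521]
ee_rot: [1.469, 1.962, -0.598]
contact_force: [-0.3, -0.4, 0.8]
gripper_width: 1.0
t 6.90 pos [ 0.5759 -0.0281  0.0521] yaw 16.4 tilt -44.6 side 0.2 j [-1.2   0.95  1.04  2.03 -0.01  0.59 -0.1 ] F [-0.3 -0.4  0.8] w 1.00
[0.0299, 0.0002, 0.0267, -0.003, -0.0093, -0.011] mm 40 deg 1
```

View pics/preC.png

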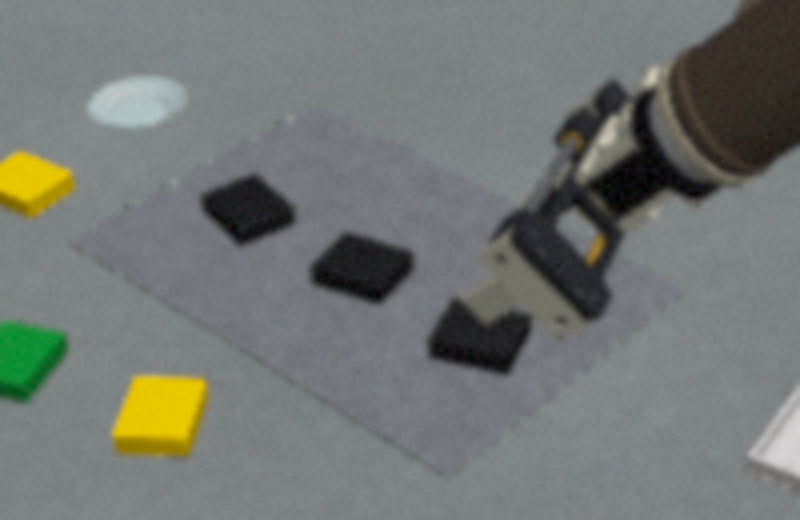

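The crop shows the open jaws straddling block C at crop (480,335), the gripper tilted to the free side, and blocks A (248,208) and B (362,266) untouched. Descending to grip.

```bash

python3 -m inch '[[[0.015,0,0.0135,0,-0.009,-0.011],[0.03,0,0.027,0,-0.009,-0.011],[0.03,0,0.027,0,-0.009,-0.011]]]' 
python3 -c "from h import *;now()"
python3 -m inch '[[[0,0,0,0,0,0],[0,0,0,0,0,0],[0,0,0,0,0,0],[0,0,0,0,0,0],[0,0,0,0,0,0]]]' -1 30
python3 -m inch '[[[-0.02,0,-0.02,0,0,0],[-0.041,0,-0.041,0,0,0],[-0.041,0,-0.041,0,0,0]]]'
python3 -c "from h import *;now()"
```

```text
time: 7.25
tcp_pos: [0.575, -0.0237, 0.0099]
ee_rot: [1.453, 1.967, -0.606]
contact_force: [0.7, 0.1, 0.7]
gripper_width: 1.0
t 7.25 pos [ 0.575  -0.0237  0.0099] yaw 17.0 tilt -44.9 side -0.2 j [-1.19  1.02  0.98  2.04 -0.04  0.53 -0.12] F [0.7 0.1 0.7] w 1.00
time: 7.75
tcp_pos: [0.5745, -0.0243, 0.0089]
ee_rot: [1.447, 1.965, -0.613]
contact_force: [-0.3, -0.1, -0.2]
gripper_width: 0.613
time: 8.05
tcp_pos: [0.5761, -0.0242, 0.0695]
ee_rot: [1.448, 1.962, -0.61]
contact_force: [0.0, -0.6, -0.3]
gripper_width: 0.352
t 8.05 pos [ 0.5761 -0.0242  0.0695] yaw 17.1 tilt -45.4 side -0.3 j [-1.23  0.94  1.06  2.02  0.01  0.62 -0.09] F [ 0.  -0.6 -0.3] w 0.35
```

Gripper closes at only about 72 mm/s, so I lifted too early and it closed on air. Checking the block.

```bash

python3 - <<'E'
from h import *
a,_=snap('scene');cv2.imwrite('pics/c1.png',cv2.resize(a[120:250,200:400],None,fx=4,fy=4,interpolation=2))
im,d=snap('top','t1.png')
for c in blobs(im,(300,170,425,260),60): print(c.reshape(-1,2).mean(0),rect('top',c,.021))
plan((.576,-.025,.0115,17,-45))
E
```

```text
[395.68085106 209.85106383] ((554.245849609375, -257.6540222167969), (52.01535415649414, 39.60886001586914), 72.48243713378906)
[360.71111111 207.28888889] ((561.043212890625, -136.48333740234375), (38.09605407714844, 50.49249267578125), 8.728799819946289)
[326.97619048 202.57142857] ((573.1051635742188, -18.550321578979492), (38.21025085449219, 49.14801025390625), 19.34286880493164)
[0.0381, 0.001, 0.04, -0.004, 0.0055, 0.0065] mm 55 deg 1
```

View pics/c1.png

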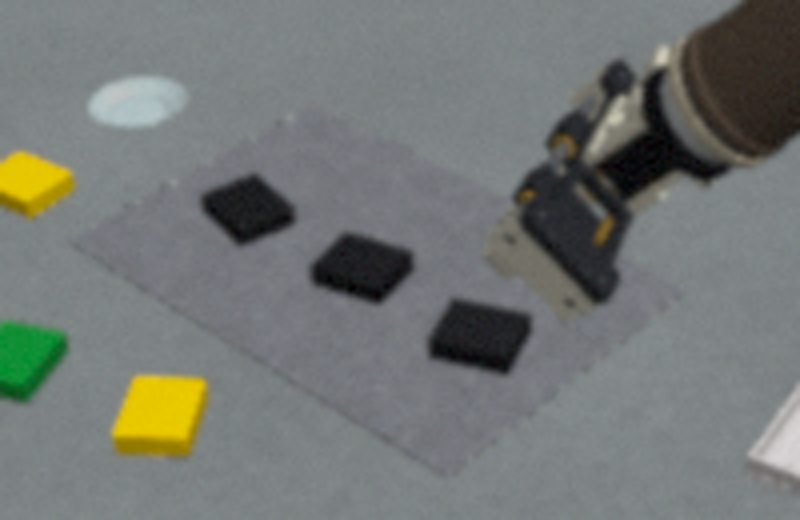

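Block C is undisturbed at crop (480,335). Retrying with longer finger times.

```bash

python3 -m inch '[[[0,0.001,0,0,0.005,0.006],[0,0.001,0,0,0.005,0.006],[0,0.001,0,0,0.005,0.006],[0,0.001,0,0,0.005,0.006],[0.01,0.001,0.01,0,0.005,0.006]]]' 0.6 >/dev/null
python3 -m inch '[[[0.01,0,0.01,0,0,0],[0.027,0,0.029,0,0,0],[0.027,0,0.029,0,0,0]]]'
python3 -c "from h import *;now()"
python3 -m inch '[[[0,0,0,0,0,0],[0,0,0,0,0,0],[0,0,0,0,0,0],[0,0,0,0,0,0],[0,0,0,0,0,0]]]' -1 30
python3 -m inch '[[[0,0,0,0,0,0],[0,0,0,0,0,0]]]'
```

```text
time: 8.95
tcp_pos: [0.5741, -0.0255, 0.0096]
ee_rot: [1.453, 1.966, -0.613]
contact_force: [0.0, 0.2, -0.4]
gripper_width: 0.798
t 8.95 pos [ 0.5741 -0.0255  0.0096] yaw 16.8 tilt -45.1 side -0.5 j [-1.19  1.02  0.98  2.03 -0.04  0.54 -0.12] F [ 0.   0.2 -0.4] w 0.80
time: 9.45
tcp_pos: [0.5761, -0.025, 0.0132]
ee_rot: [1.455, 1.964, -0.607]
contact_force: [-0.0, 0.3, 0.2]
gripper_width: 0.412
time: 9.65
tcp_pos: [0.5759, -0.0251, 0.0129]
ee_rot: [1.455, 1.964, -0.608]
contact_force: [1.7, 0.1, -0.6]
gripper_width: 0.24
```

```bash

python3 - <<'E'
from h import *
now()
a,_=snap('scene');cv2.imwrite('pics/c2.png',cv2.resize(a[130:240,250:400],None,fx=5,fy=5,interpolation=2))
im,d=snap('top','t2.png')
for n in('scene','top'):
  c=calibration(n)
  R=Ro.from_rotvec(get_state()['ee_rot']).as_matrix();p=get_state()['tcp_pos']
  print(n,cv2.projectPoints(np.array([p,p+R[:,1]*.03,p-R[:,1]*.03,p-R[:,2]*.066]),np.array(c['rvec'],float),np.array(c['tvec'],float),np.array(c['mtx'],float),np.array(c['dist_coeffs'],float))[0].round(0).reshape(-1,2).tolist())
E
```

```text
t 9.65 pos [ 0.5759 -0.0251  0.0129] yaw 16.8 tilt -45.1 side -0.2 j [-1.19  1.02  0.99  2.03 -0.03  0.54 -0.12] F [ 1.7  0.1 -0.6] w 0.24
scene [[317.0, 203.0], [313.0, 210.0], [320.0, 197.0], [332.0, 193.0]]
top [[328.0, 203.0], [326.0, 194.0], [331.0, 211.0], [316.0, 206.0]]
```

View pics/c2.png

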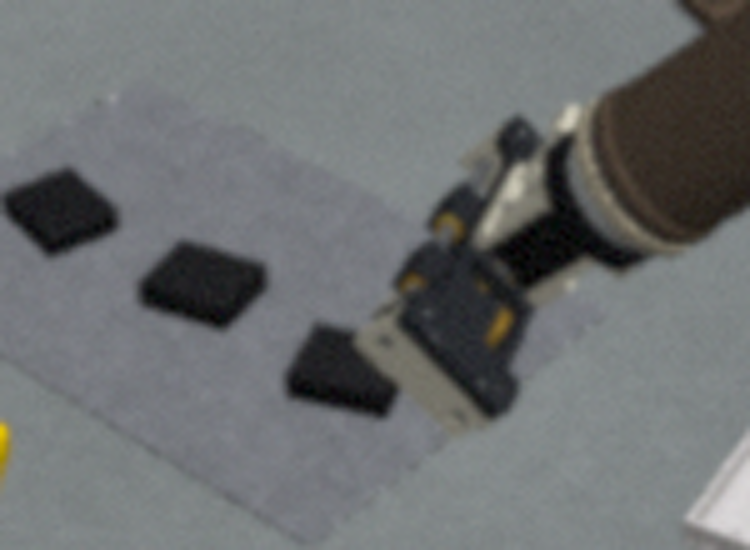

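```bash

python3 - <<'E'
from h import *
im=cv2.imread('pics/t2.png');b=cv2.resize(im[180:235,290:350],None,fx=10,fy=10,interpolation=2)
a=cv2.imread('pics/c2.png')[200:475,200:550]
a=cv2.resize(a,(700,550))
f=lambda x:(255*(x/255.)**.5).astype(np.uint8)
cv2.imwrite('pics/c3.png',cv2.resize(np.hstack([f(a),f(b)]),(800,340)))
E
```

```text
(no output)
```

View pics/c3.png

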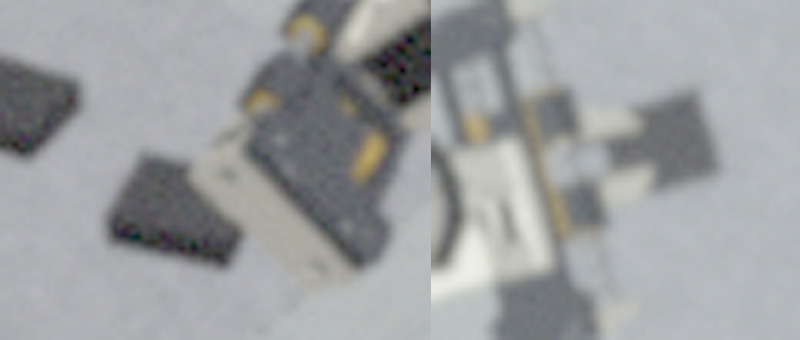

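```bash

python3 - <<'E'
from h import *
im,d=capture('top')
us,vs=np.meshgrid(np.arange(310,342),np.arange(192,216))
P=depthpt('top',np.c_[us.ravel(),vs.ravel()],d).reshape(24,32,3)
print('u',np.arange(310,342))
for i in range(24): print(192+i,' '.join('%4d'%round(1000*z) for z in P[i,:,2]))
print(im[192:216,310:342].max(2))
now()
E
```

```text
u [310 311 312 313 314 315 316 317 318 319 320 321 322 323 324 325 326 327
 328 329 330 331 332 333 334 335 336 337 338 339 340 341]
192    1    2    9    0    3   14    3    0    0    8    3    3   -2    7    6    7    1   -1    3    8    2    4    2    8   -5    6    7    8    2   -5    7   -3
193    0    0    5    9    2    5    0   -4    4    9    2   -3    6   -1   -4   -5    9    1   -1    6    5    0    2    3   -1    3    7    1   -6   -1    1    3
194    9    2    3    2    6    1    2    0    5    0    6   -2   -3    8    0    7   -3   -2    5    6    2   -1    0    4    0   -3    0    2    3    2    3    6
195  117  123  117    3    4   -1    8    2    3   -2    3   -1    5   -1   -1    7    2   -5    1    0   18   22   21   23    1   -1    4    6    0    0   -3    3
196  120  118  119  105    7    2   -1    0   -5    3    6    4    2    2    0    6    1   22   20   22   25   19   21   21   -2    1    2    9   -1   -3    4   -7
197  115  121  118  111    0   14    1   -4    8    4    0   -1    2   16   23   24   18   25   18   20   19   24   24   20    2    7    4    4   -
[... 5597 characters left out ...]
30 137 141 138 141 139 139 141]
 [ 95  78  59  61  52  49  52  74 108 131 136 132 125 126 126 129 133 130
  133 135 136 136 134 134 135 137 141 138 138 138 137 139]
 [ 97  88  64  62  58  48  50  62  95 123 133 132 135 137 137 139 139 138
  139 140 141 133 136 136 139 138 141 139 136 136 138 138]
 [ 94  88  70  59  59  50  48  59  91 122 134 139 139 143 140 140 140 141
  140 139 138 137 137 139 141 137 136 140 140 138 138 138]
 [ 88  94  73  64  61  62  65  67  94 120 137 143 144 143 143 141 138 140
  139 141 140 138 136 141 142 141 140 143 140 142 141 139]]
t 9.80 pos [ 0.5759 -0.0252  0.0128] yaw 16.8 tilt -45.1 side -0.2 j [-1.19  1.02  0.99  2.03 -0.03  0.54 -0.12] F [0.5 0.2 0.9] w 0.11
```

The top depth puts the fingertips at z about 45 mm, while the reported TCP is at 13 mm. The real tips therefore look about 25–30 mm short of the reported TCP. I'll check by feeling gently down onto the block's top.

```bash
P="from h import *;st=get_state();print(st['tcp_pos'].round(4),st['contact_force'].round(1),round(st['gripper_width'],2))"
python3 -m inch '[[[0.0035,0,0.0035,0,0,0]]]' >/dev/null; python3 -c "$P"
python3 -m inch '[[[0.0025,0,0.0025,0,0,0]]]' >/dev/null; python3 -c "$P"
python3 -m inch '[[[0.0015,0,0.0015,0,0,0],[0.0015,0,0.0015,0,0,0]]]' >/dev/null; python3 -c "$P"
python3 - <<'E'
from h import *
now()
st=get_state();p=st['tcp_pos'];R=Ro.from_rotvec(st['ee_rot']).as_matrix()
for n in('top','scene'):
    im,d=capture(n); np.save('pics/d_%s.npy'%n,d); cv2.imwrite('pics/d_%s.png'%n,im)
    vs,us=np.where(d>0); P=depthpt(n,np.c_[us,vs],d); Q=(P-p)@R  # tool coords
    s=(abs(Q[:,1])<.03)&(abs(Q[:,0])<.02)&(Q[:,2]>-.12)&(Q[:,2]<.03)&(P[:,2]>.029)
    print(n,s.sum(),'max tool z of tip pts',np.sort(Q[s,2])[-12:].round(3)); 
    h,e=np.histogram(Q[s,2],bins=np.arange(-.12,.03,.01)); print(dict(zip(e.round(2).tolist(),h.tolist())))
E
```

```text
[ 0.5761 -0.0251  0.0081] [0.6 0.8 0.2] 0.03
[ 0.5761 -0.0253  0.0044] [-4.4  7.  24.5] 0.01
[ 0.5765 -0.0256  0.0041] [-8.2 10.6 27.1] 0.01
t 10.20 pos [ 0.5765 -0.0256  0.0041] yaw 16.8 tilt -45.2 side -0.2 j [-1.18  1.03  0.98  2.03 -0.04  0.53 -0.13] F [-8.2 10.6 27.1] w 0.01
top 94 max tool z of tip pts [-0.042 -0.042 -0.039 -0.039 -0.038 -0.038 -0.037 -0.035 -0.035 -0.032
 -0.031 -0.031]
{-0.12: 6, -0.11: 0, -0.1: 0, -0.09: 2, -0.08: 17, -0.07: 22, -0.06: 19, -0.05: 18, -0.04: 10, -0.03: 0, -0.02: 0, -0.01: 0, -0.0: 0, 0.01: 0}
scene 25 max tool z of tip pts [-0.056 -0.053 -0.052 -0.048 -0.048 -0.046 -0.043 -0.042 -0.041 -0.039
 -0.038 -0.037]
{-0.12: 9, -0.11: 0, -0.1: 0, -0.09: 0, -0.08: 0, -0.07: 1, -0.06: 6, -0.05: 6, -0.04: 3, -0.03: 0, -0.02: 0, -0.01: 0, -0.0: 0, 0.01: 0}
```

Contact came at a reported TCP z of about 6.5 mm. With the 45° tilt geometry, the real tip is about 30 mm behind the reported TCP along the tool axis, and both cameras agree (about −31 mm). I'll use that offset from here.

```bash
cat >> h.py <<'E'
T=.030
_pose=pose
def pose(x,y,z,yaw,tilt):
    p,R=_pose(x,y,z,yaw,tilt); return p+T*R.as_matrix()[:,2],R   # tip -> reported TCP
def tip():
    st=get_state(); return (st['tcp_pos']-T*Ro.from_rotvec(st['ee_rot']).as_matrix()[:,2]).round(4)
E
python3 -m inch '[[[-0.028,0,-0.028,0,0,0],[-0.028,0,-0.028,0,0,0],[-0.028,0,-0.028,0,0,0],[-0.028,0,-0.028,0,0,0],[-0.028,0,-0.028,0,0,0]]]' 0.6 >/dev/null
python3 -m inch '[[[0,0,0,0,0,0],[0,0,0,0,0,0],[0,0,0,0,0,0],[0,0,0,0,0,0]]]' >/dev/null
python3 - <<'E'
from h import *
now();print(tip())
im,d=snap('top')
for c in blobs(im,(300,170,425,260),60): print(c.reshape(-1,2).mean(0),c.reshape(-1,2).max(0),rect('top',c,.021))
plan((.576,-.025,.0135,17,-45))
E
```

```text
t 11.20 pos [ 0.576  -0.0252  0.0417] yaw 16.8 tilt -45.1 side -0.2 j [-1.2   0.97  1.02  2.03 -0.01  0.58 -0.1 ] F [ 0.2 -0.7 -0.8] w 0.74
[ 0.5699 -0.0048  0.0629]
[395.71111111 209.8       ] [404 217] ((554.088623046875, -258.14141845703125), (50.675933837890625, 39.59913635253906), 72.50987243652344)
[360.68888889 207.35555556] [368 213] ((560.8367309570312, -136.3408203125), (38.59120178222656, 50.723655700683594), 10.066413879394531)
[326.64444444 202.86666667] [334 209] ((574.2144775390625, -18.58505630493164), (37.682212829589844, 51.02537155151367), 15.011629104614258)
[0.0201, 0.0003, 0.0499, -0.0048, 0.001, 0.001] mm 54 deg 0
```

```bash

python3 -m inch '[[[-0.012,0,0.018,0,0,0],[0.005,0,0.035,0,0,0],[0.02,0,0.05,0,0,0],[0.02,0,0.05,0,0,0]]]'
python3 -c "from h import *;now();print(tip())"
python3 -m inch '[[[0,0,0,0,0,0],[0,0,0,0,0,0],[0,0,0,0,0,0],[0,0,0,0,0,0],[0,0,0,0,0,0]]]' -1 30
python3 -m inch '[[[0,0,0,0,0,0],[0,0,0,0,0,0]]]'
python3 -c "from h import *;now();print(tip());plan((.576,-.025,.07,17,-45),(.576,-.025,.07,17,-22),(.576,-.025,.07,17,0),(.576,-.025,.07,17,22),(.576,-.025,.07,17,45))"
```

```text
time: 11.65
tcp_pos: [0.5809, -0.0456, -0.0096]
ee_rot: [1.454, 1.966, -0.611]
contact_force: [-0.6, -0.8, -0.2]
gripper_width: 0.802
t 11.65 pos [ 0.5809 -0.0456 -0.0096] yaw 16.9 tilt -45.1 side -0.4 j [-1.14  1.05  0.96  2.04 -0.04  0.48 -0.12] F [-0.6 -0.8 -0.2] w 0.80
[ 0.5749 -0.0253  0.0116]
time: 12.15
tcp_pos: [0.5824, -0.0453, -0.0069]
ee_rot: [1.455, 1.963, -0.607]
contact_force: [-1.6, 3.1, 6.4]
gripper_width: 0.539
time: 12.35
tcp_pos: [0.5824, -0.0453, -0.0069]
ee_rot: [1.455, 1.963, -0.607]
contact_force: [-2.9, 3.4, 6.7]
gripper_width: 0.54
t 12.35 pos [ 0.5824 -0.0453 -0.0069] yaw 16.9 tilt -45.1 side -0.2 j [-1.14  1.05  0.96  2.04 -0.04  0.48 -0.12] F [-2.9  3.4  6.7] w 0.54
[ 0.5763 -0.025   0.0143]
[-0.0394, -0.0004, -0.0394, -0.0039, 0.0011, 0.0004] mm 56 deg 0
[0.0117, -0.0, -0.0024, 0.0, 0.4014, 0.0] mm 12 deg 23
[0.0112, 0.0, -0.0022, 0.0, 0.384, 0.0] mm 11 deg 22
[0.0112, 0.0, -0.0022, 0.0, 0.384, 0.0] mm 11 deg 22
[0.0117, -0.0, -0.0024, 0.0, 0.4014, -0.0] mm 12 deg 23
```

Gripped (opening 0.54, which is 50 mm). Lifting and turning 90°.

```bash

python3 -m inch '[[[-0.02,0,-0.02,0,0,0],[-0.04,0,-0.04,0,0,0],[-0.04,0,-0.04,0,0,0]]]' >/dev/null
python3 -c "from h import *;now()"
python3 -m inch '[[[0.0042,0,-0.0003,0,0.14,0],[0.0083,0,-0.0012,0,0.28,0],[0.0122,0,-0.0026,0,0.42,0],[0.0159,0,-0.0046,0,0.56,0],[0.0193,0,-0.0071,0,0.7,0]]]' >/dev/null
python3 -m inch '[[[0.0042,0,-0.0003,0,0.14,0],[0.0083,0,-0.0012,0,0.28,0],[0.0122,0,-0.0026,0,0.42,0],[0.0159,0,-0.0046,0,0.56,0],[0.0193,0,-0.0071,0,0.7,0]]]' >/dev/null
python3 -m inch '[[[0.0051,0,-0.0004,0,0.171,0],[0.0051,0,-0.0004,0,0.171,0]]]' >/dev/null
python3 - <<'E'
from h import *
now();print(tip());plan((.576,-.025,.032,17,45))
a,_=snap('scene');b,_=snap('top')
cv2.imwrite('pics/c4.png',np.hstack([cv2.resize(a[130:240,250:370],(480,440),interpolation=2),cv2.resize(b[175:235,290:335],(320,440),interpolation=2)]))
E
```

```text
t 12.65 pos [ 0.5834 -0.0455  0.0518] yaw 16.8 tilt -45.0 side 0.0 j [-1.17  0.96  1.04  2.03  0.01  0.56 -0.08] F [ 0.7  0.2 -0.9] w 0.54
t 13.85 pos [ 0.5681 -0.01    0.044 ] yaw 16.4 tilt 43.9 side -0.7 j [ 0.23  0.84  0.16  1.57 -0.71  1.37  1.03] F [ 0.9 -1.  -2.1] w 0.54
[ 0.5743 -0.0299  0.0657]
[-0.0197, 0.0035, 0.0272, -0.0013, 0.0199, -0.0161] mm 34 deg 1
```

View pics/c4.png

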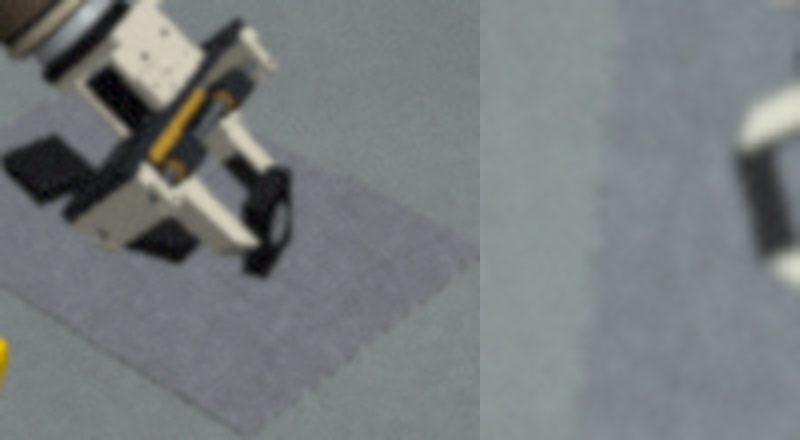

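The view shows block C held on edge, with a rounded light patch on its underside at crop (280,215). C looks like a round one. Lowering to stand it.

```bash
P="from h import *;now();print(tip())"
python3 -m inch '[[[-0.01,0.0035,0.0135,0,0.02,-0.016],[-0.0197,0.0035,0.0272,0,0.02,-0.016],[-0.0197,0.0035,0.0272,0,0.02,-0.016]]]' >/dev/null; python3 -c "$P"
python3 -m inch '[[[-0.0018,0,0.0018,0,0,0],[-0.0018,0,0.0018,0,0,0]]]' >/dev/null; python3 -c "$P"
python3 -m inch '[[[-0.0012,0,0.0012,0,0,0],[-0.0012,0,0.0012,0,0,0]]]' >/dev/null; python3 -c "$P"
```

```text
t 14.25 pos [0.5699 0.0022 0.0129] yaw 17.6 tilt 44.8 side 0.1 j [ 0.23  0.89  0.14  1.57 -0.73  1.34  1.07] F [-1.   0.5 -0.6] w 0.53
[ 0.5763 -0.018   0.0342]
t 14.45 pos [5.715e-01 2.000e-04 1.230e-02] yaw 17.5 tilt 44.7 side 0.3 j [ 0.23  0.89  0.14  1.57 -0.73  1.34  1.07] F [-0.5 -0.2 -0.8] w 0.54
[ 0.5777 -0.0199  0.0336]
t 14.65 pos [ 5.715e-01 -4.000e-04  1.030e-02] yaw 17.5 tilt 44.8 side 0.3 j [ 0.23  0.89  0.14  1.57 -0.73  1.33  1.07] F [ 0.5 -0.3 -0.5] w 0.54
[ 0.5778 -0.0206  0.0316]
```

```bash
P="from h import *;st=get_state();print(tip(),st['contact_force'].round(1))"
python3 -m inch '[[[-0.002,0,0.002,0,0,0],[-0.002,0,0.002,0,0,0]]]' >/dev/null; python3 -c "$P"
python3 -m inch '[[[-0.0012,0,0.0012,0,0,0],[-0.0012,0,0.0012,0,0,0]]]' >/dev/null; python3 -c "$P"
python3 -m inch '[[[-0.001,0,0.001,0,0,0],[-0.001,0,0.001,0,0,0]]]' >/dev/null; python3 -c "$P"
```

```text
[ 0.5775 -0.0206  0.0282] [-0.2  0.3 -1.5]
[ 0.5775 -0.0205  0.0265] [-0.4 -0.3 -1.3]
[ 0.5777 -0.0205  0.0262] [-1.  -1.   6.3]
```

```bash

python3 -m inch '[[[0,0,0,0,0,0],[0,0,0,0,0,0],[0,0,0,0,0,0],[0,0,0,0,0,0]]]' 0.6 >/dev/null
python3 -c "from h import *;now();print(tip())"
python3 -m inch '[[[-0.0042,0,-0.0003,0,-0.14,0],[-0.0083,0,-0.0012,0,-0.28,0],[-0.0122,0,-0.0026,0,-0.42,0],[-0.0159,0,-0.0046,0,-0.56,0],[-0.0193,0,-0.0071,0,-0.7,0]]]' >/dev/null
python3 -m inch '[[[-0.0042,0,-0.0003,0,-0.14,0],[-0.0083,0,-0.0012,0,-0.28,0],[-0.0122,0,-0.0026,0,-0.42,0],[-0.0159,0,-0.0046,0,-0.56,0],[-0.0193,0,-0.0071,0,-0.7,0]]]' >/dev/null
python3 -m inch '[[[-0.0051,0,-0.0004,0,-0.171,0],[-0.0051,0,-0.0004,0,-0.171,0]]]' >/dev/null
python3 -c "from h import *;now();print(tip())
im,d=snap('top','t5.png');a,_=snap('scene','s5.png')
for c in blobs(im,(300,170,425,260),60): print(c.reshape(-1,2).mean(0),rect('top',c,.05))
plan((.5775,-.0215,.0265,17.5,-45))"
```

```text
t 15.65 pos [ 5.714e-01 -2.000e-04  4.000e-03] yaw 17.5 tilt 44.8 side 0.3 j [ 0.23  0.9   0.14  1.57 -0.73  1.33  1.08] F [ 0.9 -0.5  0.2] w 0.79
[ 0.5776 -0.0204  0.0252]
t 16.85 pos [ 5.832e-01 -3.630e-02  3.000e-04] yaw 18.1 tilt -45.1 side -0.2 j [-1.18  1.07  1.02  2.05 -0.14  0.48 -0.01] F [-1.8  0.7 -0.5] w 0.80
[ 0.5767 -0.0161  0.0215]
[395.5        209.91304348] ((552.8628540039062, -252.15956115722656), (50.17166519165039, 38.8620719909668), 72.5099105834961)
[360.75555556 207.33333333] ((559.1071166992188, -133.5999298095703), (38.32996368408203, 50.10383987426758), 9.047079086303711)
[-0.0028, -0.0005, -0.0002, 0.0025, -0.0057, 0.001] mm 3 deg 0
```

```bash

python3 -m inch '[[[-0.0028,0,-0.0002,0,-0.0057,0],[-0.0028,0,-0.0002,0,-0.0057,0]]]' -1 >/dev/null
python3 -m inch '[[[0,0,0,0,0,0],[0,0,0,0,0,0],[0,0,0,0,0,0],[0,0,0,0,0,0]]]' >/dev/null
python3 -c "from h import *;now();print(tip())"
python3 -m inch '[[[0,0,0,0,0,0]]]'
python3 -c "
from h import *
im,d=snap('scene','s6.png');cv2.imwrite('pics/s6c.png',cv2.resize(im[140:230,260:380],None,fx=5,fy=5,interpolation=2))"
```

```text
t 17.55 pos [ 0.5849 -0.0436  0.0074] yaw 17.4 tilt -44.9 side 0.3 j [-1.17  1.05  1.03  2.05 -0.13  0.48 -0.01] F [ 0.5 -2.2  6.4] w 0.54
[ 0.5785 -0.0234  0.0286]
time: 17.65
tcp_pos: [0.5849, -0.0436, 0.0074]
ee_rot: [1.448, 1.965, -0.593]
contact_force: [0.8, -2.5, 6.8]
gripper_width: 0.54
```

Before lifting, I'll shift the grip 4 mm so the fingertips clear the mat on the final lay-down.

```bash

python3 -m inch '[[[0,0,0,0,0,0],[0,0,0,0,0,0],[0.0028,0,-0.0028,0,0,0],[0.0028,0,-0.0028,0,0,0]]]' 0.4 >/dev/null
python3 -m inch '[[[0,0,0,0,0,0],[0,0,0,0,0,0],[0,0,0,0,0,0],[0,0,0,0,0,0]]]' -1 >/dev/null
python3 -c "from h import *;now();print(tip())"
python3 -m inch '[[[-0.017,0,-0.017,0,0,0],[-0.034,0,-0.034,0,0,0],[-0.034,0,-0.034,0,0,0]]]' >/dev/null
python3 -m inch '[[[0.0042,0,-0.0003,0,0.14,0],[0.0083,0,-0.0012,0,0.28,0],[0.0122,0,-0.0026,0,0.42,0],[0.0159,0,-0.0046,0,0.56,0],[0.0193,0,-0.0071,0,0.7,0]]]' >/dev/null
python3 -m inch '[[[0.0042,0,-0.0003,0,0.14,0],[0.0083,0,-0.0012,0,0.28,0],[0.0122,0,-0.0026,0,0.42,0],[0.0159,0,-0.0046,0,0.56,0],[0.0193,0,-0.0071,0,0.7,0]]]' >/dev/null
python3 -m inch '[[[0.0051,0,-0.0004,0,0.171,0],[0.0051,0,-0.0004,0,0.171,0],[0.0051,0,-0.0004,0,0.171,0]]]' >/dev/null
python3 -c "from h import *;now();print(tip());plan((.577,-.018,.02,17,45))"
```

```text
t 18.50 pos [ 0.5835 -0.0388  0.0063] yaw 17.4 tilt -44.9 side 0.3 j [-1.18  1.06  1.03  2.05 -0.14  0.49 -0.01] F [-1.1  0.3 -0.3] w 0.54
[ 0.577  -0.0187  0.0276]
t 20.10 pos [ 5.697e-01 -2.000e-04  5.140e-02] yaw 17.3 tilt 44.1 side -0.0 j [ 0.17  0.84  0.24  1.57 -0.76  1.4   1.07] F [ 1.   0.4 -0. ] w 0.54
[ 0.5759 -0.0202  0.0729]
[-0.0351, 0.0018, 0.0392, -0.0036, 0.0151, 0.0028] mm 53 deg 1
```

```bash
P="from h import *;st=get_state();print(tip(),st['contact_force'].round(1))"
python3 -m inch '[[[-0.017,0.0018,0.019,0,0.015,0],[-0.035,0.0018,0.039,0,0.015,0],[-0.035,0.0018,0.039,0,0.015,0]]]' >/dev/null; python3 -c "$P"
python3 -m inch '[[[-0.002,0,0.002,0,0,0],[-0.002,0,0.002,0,0,0]]]' >/dev/null; python3 -c "$P"
python3 -m inch '[[[-0.0015,0,0.0015,0,0,0],[-0.0015,0,0.0015,0,0,0]]]' >/dev/null; python3 -c "$P"
```

```text
[ 0.5764 -0.0139  0.0206] [ 0.6  0.2 -1. ]
[ 0.5786 -0.0159  0.0211] [ 0.7 -0.1 -1.4]
[ 0.5783 -0.0167  0.0183] [ 0.2  0.3 -0.9]
```

```bash
P="from h import *;st=get_state();print(tip(),st['contact_force'].round(1))"
python3 -m inch '[[[-0.002,0,0.002,0,0,0],[-0.002,0,0.002,0,0,0]]]' >/dev/null; python3 -c "$P"
python3 -m inch '[[[-0.0013,0,0.0013,0,0,0],[-0.0013,0,0.0013,0,0,0]]]' >/dev/null; python3 -c "$P"
python3 -m inch '[[[-0.001,0,0.001,0,0,0],[-0.001,0,0.001,0,0,0]]]' >/dev/null; python3 -c "$P"
```

```text
[ 0.5778 -0.0168  0.0145] [ 0.4  0.3 -0.8]
[ 0.5778 -0.0167  0.0125] [-0.   0.4 -1. ]
[ 0.5779 -0.0167  0.0122] [-0.7 -1.4  5.4]
```

```bash

python3 -m inch '[[[0,0,0,0,0,0],[0,0,0,0,0,0],[0,0,0,0,0,0],[0,0,0,0,0,0]]]' 0.6 >/dev/null
python3 -m inch '[[[0.02,0,-0.02,0,0,0],[0.045,0,-0.045,0,0,0],[0.045,0,-0.045,0,0,0]]]' >/dev/null
python3 - <<'E'
from h import *
now();print(tip())
im,d=snap('top','t7.png');a,_=snap('scene','s7.png')
for c in blobs(im,(300,170,425,260),60): print(c.reshape(-1,2).mean(0),rect('top',c,.021))
cv2.imwrite('pics/c5.png',np.hstack([cv2.resize(a[150:240,260:380],(480,360),interpolation=2),cv2.resize(im[180:225,300:340],(320,360),interpolation=2)]))
plan((.572,-.06,.085,13,15),(.563,-.142,.085,9,-25),(.563,-.142,.06,9,-45),(.563,-.142,.0135,9,-45))
E
```

```text
t 22.10 pos [0.5737 0.0029 0.0577] yaw 17.4 tilt 44.9 side 0.5 j [ 0.17  0.84  0.24  1.56 -0.77  1.42  1.07] F [ 0.6 -1.2  0.3] w 0.80
[ 0.5799 -0.0173  0.079 ]
[398.92134831 226.87640449] ((491.6755065917969, -269.0025634765625), (66.51616668701172, 90.7738037109375), 70.30970764160156)
[356.30645161 212.40322581] ((538.5010986328125, -122.07625579833984), (47.65517044067383, 84.44304656982422), 6.612725257873535)
[344.9047619  174.52380952] ((671.6904907226562, -78.92530059814453), (40.08137893676758, 42.21377182006836), 6.271563529968262)
[-0.0361, -0.0183, -0.0384, -0.0354, -0.5229, 0.0697] mm 56 deg 30
[-0.0945, -0.0281, -0.0272, 0.0062, -0.6978, 0.071] mm 102 deg 40
[0.0003, -0.0, 0.0208, 0.0, -0.3491, 0.0] mm 21 deg 20
[0.0329, 0.0, 0.0329, 0.0, 0.0, 0.0] mm 46 deg 0
```

View pics/c5.png

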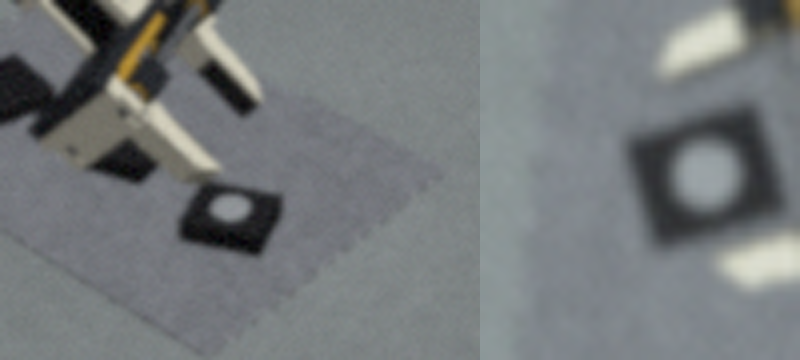

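C lies flat and turned over at crop (232,212), showing a round disc. Block B next.

```bash

python3 -m inch '[[[-0.009,-0.0045,-0.0096,-0.009,-0.13,0.017],[-0.018,-0.009,-0.019,-0.018,-0.26,0.035],[-0.027,-0.0137,-0.029,-0.027,-0.39,0.052],[-0.0361,-0.0183,-0.0384,-0.0354,-0.523,0.07]]]' >/dev/null
python3 -m inch '[[[-0.019,-0.0056,-0.0054,0.001,-0.14,0.014],[-0.038,-0.011,-0.011,0.002,-0.28,0.028],[-0.057,-0.017,-0.016,0.004,-0.42,0.042],[-0.076,-0.022,-0.022,0.005,-0.56,0.056],[-0.0945,-0.028,-0.027,0.006,-0.698,0.071]]]' >/dev/null
python3 -c "from h import *;now();print(tip());plan((.563,-.142,.06,9,-45),(.563,-.142,.0135,9,-45))"
```

```text
t 23.10 pos [ 0.5649 -0.1545  0.0577] yaw 9.0 tilt -25.2 side 0.0 j [-0.72  0.66  0.88  2.02 -0.11  0.58  0.27] F [-0.2 -0.5 -2.2] w 0.80
[ 0.5629 -0.1419  0.0848]
[0.0003, 0.0, 0.0207, 0.0009, -0.345, 0.0001] mm 21 deg 20
[0.0329, 0.0, 0.0329, 0.0, 0.0, 0.0] mm 46 deg 0
```

```bash

python3 -m inch '[[[0.0003,0,0.007,0,-0.115,0],[0.0003,0,0.014,0,-0.23,0],[0.0003,0,0.0207,0,-0.345,0]]]' >/dev/null
python3 -m inch '[[[0.0165,0,0.0165,0,0,0],[0.033,0,0.033,0,0,0],[0.033,0,0.033,0,0,0]]]' >/dev/null
python3 -c "from h import *;now();print(tip())"
python3 -m inch '[[[0,0,0,0,0,0],[0,0,0,0,0,0],[0,0,0,0,0,0],[0,0,0,0,0,0],[0,0,0,0,0,0]]]' -1 30 >/dev/null
python3 -c "from h import *;now();print(tip())"
```

```text
t 23.70 pos [ 0.5648 -0.1623 -0.011 ] yaw 9.1 tilt -44.8 side -0.4 j [-0.95  1.06  0.99  2.08 -0.11  0.4  -0.01] F [-0.4  0.2  0.4] w 0.80
[ 0.5616 -0.1414  0.0103]
t 24.20 pos [ 0.5659 -0.1625 -0.0079] yaw 9.0 tilt -44.7 side -0.0 j [-0.95  1.06  0.99  2.08 -0.11  0.4  -0.01] F [-1.7  2.9  7.4] w 0.54
[ 0.5626 -0.1417  0.0134]
```

```bash

python3 -m inch '[[[-0.02,0,-0.02,0,0,0],[-0.04,0,-0.04,0,0,0],[-0.04,0,-0.04,0,0,0]]]' >/dev/null
python3 -m inch '[[[0.0042,0,-0.0003,0,0.14,0],[0.0083,0,-0.0012,0,0.28,0],[0.0122,0,-0.0026,0,0.42,0],[0.0159,0,-0.0046,0,0.56,0],[0.0193,0,-0.0071,0,0.7,0]]]' >/dev/null
python3 -m inch '[[[0.0042,0,-0.0003,0,0.14,0],[0.0083,0,-0.0012,0,0.28,0],[0.0122,0,-0.0026,0,0.42,0],[0.0159,0,-0.0046,0,0.56,0],[0.0193,0,-0.0071,0,0.7,0]]]' >/dev/null
python3 -m inch '[[[0.0051,0,-0.0004,0,0.171,0],[0.0051,0,-0.0004,0,0.171,0],[0.0051,0,-0.0004,0,0.171,0]]]' >/dev/null
python3 -c "from h import *;now();print(tip());plan((.563,-.140,.030,9,45))"
```

```text
t 25.80 pos [ 0.558  -0.1226  0.0448] yaw 8.8 tilt 43.8 side -0.4 j [ 0.39  0.86  0.19  1.52 -0.7   1.42  1.06] F [ 1.2 -0.2 -0.4] w 0.54
[ 0.5613 -0.1431  0.0665]
[-0.0225, 0.0024, 0.0283, -0.0023, 0.0216, -0.0076] mm 36 deg 1
```

```bash
P="from h import *;st=get_state();print(tip(),st['contact_force'].round(1))"
python3 -m inch '[[[-0.012,0.0024,0.014,0,0.022,-0.008],[-0.0225,0.0024,0.0283,0,0.022,-0.008],[-0.0225,0.0024,0.0283,0,0.022,-0.008],[-0.0225,0.0024,0.0283,0,0.022,-0.008]]]' >/dev/null; python3 -c "$P"
python3 -m inch '[[[-0.0015,0,0.0015,0,0,0],[-0.0015,0,0.0015,0,0,0]]]' >/dev/null; python3 -c "$P"
python3 -m inch '[[[-0.0013,0,0.0013,0,0,0],[-0.0013,0,0.0013,0,0,0]]]' >/dev/null; python3 -c "$P"
```

```text
[ 0.5639 -0.1373  0.0324] [ 0.4 -0.1 -0.7]
[ 0.5642 -0.1387  0.0305] [ 0.2 -0.5 -0.7]
[ 0.5643 -0.139   0.0286] [ 0.2 -1.5  3. ]
```

```bash
P="from h import *;now();print(tip())"
python3 -m inch '[[[-0.0007,0,0.0007,0,0,0],[-0.0007,0,0.0007,0,0,0]]]' >/dev/null; python3 -c "$P"
python3 -m inch '[[[0,0,0,0,0,0],[0,0,0,0,0,0],[0,0,0,0,0,0],[0,0,0,0,0,0]]]' 0.6 >/dev/null; python3 -c "$P"
python3 -m inch '[[[-0.0042,0,-0.0003,0,-0.14,0],[-0.0083,0,-0.0012,0,-0.28,0],[-0.0122,0,-0.0026,0,-0.42,0],[-0.0159,0,-0.0046,0,-0.56,0],[-0.0193,0,-0.0071,0,-0.7,0]]]' >/dev/null
python3 -m inch '[[[-0.0042,0,-0.0003,0,-0.14,0],[-0.0083,0,-0.0012,0,-0.28,0],[-0.0122,0,-0.0026,0,-0.42,0],[-0.0159,0,-0.0046,0,-0.56,0],[-0.0193,0,-0.0071,0,-0.7,0]]]' >/dev/null
python3 -m inch '[[[-0.0051,0,-0.0004,0,-0.171,0],[-0.0051,0,-0.0004,0,-0.171,0],[-0.0051,0,-0.0004,0,-0.171,0]]]' >/dev/null
python3 -c "$P;plan((.564,-.136,.0275,9,-45))"
```

```text
t 26.80 pos [ 0.561  -0.1181  0.0074] yaw 9.2 tilt 45.1 side 0.2 j [ 0.41  0.92  0.18  1.52 -0.72  1.39  1.1 ] F [-0.5 -2.6 10.3] w 0.54
[ 0.5643 -0.139   0.0286]
t 27.20 pos [ 0.5604 -0.1177  0.0056] yaw 9.3 tilt 45.1 side 0.1 j [ 0.41  0.92  0.18  1.52 -0.72  1.39  1.1 ] F [-0.8 -0.3  0.9] w 0.79
[ 0.5638 -0.1387  0.0268]
t 28.50 pos [ 0.5671 -0.1587  0.0048] yaw 9.4 tilt -44.5 side -0.1 j [-0.98  1.05  1.04  2.08 -0.18  0.42  0.09] F [-0.4 -0.   0.3] w 0.80
[ 0.5637 -0.138   0.0262]
[0.0001, 0.0005, -0.0023, 0.0037, -0.009, 0.0072] mm 2 deg 1
```

```bash
P="from h import *;now();print(tip())"
python3 -m inch '[[[0,0,-0.0023,0,-0.009,0],[0,0,-0.0023,0,-0.009,0],[0,0,-0.0023,0,-0.009,0],[0,0,-0.0023,0,-0.009,0],[0,0,-0.0023,0,-0.009,0]]]' -1 >/dev/null
python3 -c "$P"
python3 -m inch '[[[-0.017,0,-0.017,0,0,0],[-0.034,0,-0.034,0,0,0],[-0.034,0,-0.034,0,0,0]]]' >/dev/null
python3 -m inch '[[[0.0042,0,-0.0003,0,0.14,0],[0.0083,0,-0.0012,0,0.28,0],[0.0122,0,-0.0026,0,0.42,0],[0.0159,0,-0.0046,0,0.56,0],[0.0193,0,-0.0071,0,0.7,0]]]' >/dev/null
python3 -m inch '[[[0.0042,0,-0.0003,0,0.14,0],[0.0083,0,-0.0012,0,0.28,0],[0.0122,0,-0.0026,0,0.42,0],[0.0159,0,-0.0046,0,0.56,0],[0.0193,0,-0.0071,0,0.7,0]]]' >/dev/null
python3 -m inch '[[[0.0051,0,-0.0004,0,0.171,0],[0.0051,0,-0.0004,0,0.171,0],[0.0051,0,-0.0004,0,0.171,0]]]' >/dev/null
python3 -c "$P;plan((.563,-.134,.0165,9,45))"
```

```text
t 29.00 pos [ 0.5672 -0.1591  0.0084] yaw 9.1 tilt -44.9 side 0.2 j [-0.99  1.06  1.05  2.08 -0.18  0.43  0.08] F [-0.6 -1.9  5.4] w 0.54
[ 0.5638 -0.1382  0.0296]
t 30.60 pos [ 0.5591 -0.1179  0.0526] yaw 9.1 tilt 44.1 side -0.2 j [ 0.35  0.86  0.27  1.53 -0.74  1.45  1.09] F [ 0.5  0.1 -0.3] w 0.54
[ 0.5625 -0.1385  0.0741]
[-0.0365, 0.0015, 0.0444, -0.0032, 0.016, -0.0017] mm 57 deg 1
```

```bash
P="from h import *;st=get_state();print(tip(),st['contact_force'].round(1))"
python3 -m inch '[[[-0.018,0.0015,0.022,0,0.016,0],[-0.0365,0.0015,0.0444,0,0.016,0],[-0.0365,0.0015,0.0444,0,0.016,0],[-0.0365,0.0015,0.0444,0,0.016,0]]]' >/dev/null; python3 -c "$P"
python3 -m inch '[[[-0.0014,0,0.0014,0,0,0],[-0.0014,0,0.0014,0,0,0]]]' >/dev/null; python3 -c "$P"
python3 -m inch '[[[-0.0014,0,0.0014,0,0,0],[-0.0014,0,0.0014,0,0,0]]]' >/dev/null; python3 -c "$P"
```

```text
[ 0.5645 -0.1312  0.0198] [ 0.2  0.2 -0.4]
[ 0.5648 -0.133   0.018 ] [-0.2 -0.2 -0.6]
[ 0.5641 -0.1331  0.0149] [-0.1 -0.5 -0.4]
```

```bash
P="from h import *;st=get_state();print(tip(),st['contact_force'].round(1))"
python3 -m inch '[[[-0.0014,0,0.0014,0,0,0],[-0.0014,0,0.0014,0,0,0]]]' >/dev/null; python3 -c "$P"
python3 -m inch '[[[-0.001,0,0.001,0,0,0],[-0.001,0,0.001,0,0,0]]]' >/dev/null; python3 -c "$P"
python3 -m inch '[[[-0.0005,0,0.0005,0,0,0],[-0.0005,0,0.0005,0,0,0]]]' >/dev/null; python3 -c "$P"
```

```text
[ 0.5638 -0.133   0.0124] [-0.2  0.5 -0.1]
[ 0.564  -0.133   0.0118] [-1.4 -1.1  4.9]
[ 0.564  -0.133   0.0118] [-1.5 -2.2  9.3]
```

```bash

python3 -m inch '[[[0,0,0,0,0,0],[0,0,0,0,0,0],[0,0,0,0,0,0],[0,0,0,0,0,0]]]' 0.6 >/dev/null
python3 -m inch '[[[0.02,0,-0.02,0,0,0],[0.045,0,-0.045,0,0,0],[0.045,0,-0.045,0,0,0]]]' >/dev/null
python3 - <<'E'
from h import *
now();print(tip())
im,d=snap('top','t9.png');a,_=snap('scene','s9.png')
cv2.imwrite('pics/c6.png',np.hstack([cv2.resize(a[140:230,240:360],(480,360),interpolation=2),cv2.resize(im[185:230,325:365],(320,360),interpolation=2)]))
plan((.558,-.18,.085,-4,15),(.5523,-.263,.085,-18,-25),(.5523,-.263,.06,-18,-45),(.5523,-.263,.0135,-18,-45))
E
```

```text
t 32.70 pos [ 0.5626 -0.113   0.0567] yaw 9.2 tilt 44.8 side 0.3 j [ 0.35  0.86  0.26  1.52 -0.75  1.46  1.1 ] F [ 0.  -0.2 -0.5] w 0.80
[ 0.5659 -0.1339  0.0779]
[-0.0398, -0.0121, -0.0434, -0.116, -0.5206, 0.2025] mm 60 deg 33
[-0.0993, -0.003, -0.0285, 0.0217, -0.6946, 0.2484] mm 103 deg 42
[0.0003, -0.0, 0.0208, -0.0, -0.3491, -0.0] mm 21 deg 20
[0.0329, 0.0, 0.0329, 0.0, 0.0, 0.0] mm 46 deg 0
```

View pics/c6.png

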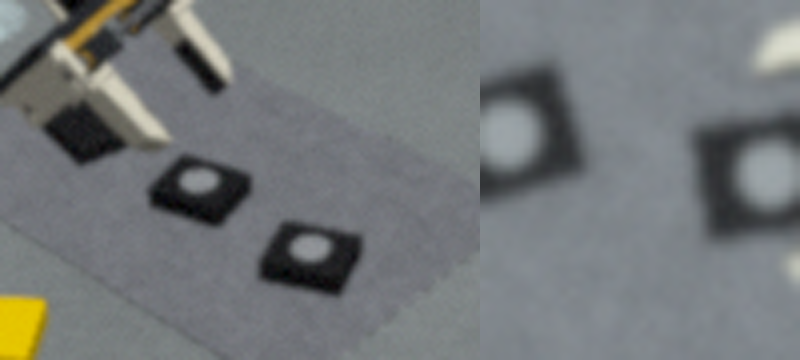

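B, at crop (200,185), is flat and also shows a round disc, and C still lies well at (312,250). By elimination A should be the cross. Turning A.

```bash

python3 -m inch '[[[-0.01,-0.003,-0.011,-0.029,-0.13,0.05],[-0.02,-0.006,-0.022,-0.058,-0.26,0.1],[-0.03,-0.009,-0.032,-0.087,-0.39,0.15],[-0.0398,-0.012,-0.0434,-0.116,-0.5206,0.2025]]]' >/dev/null
python3 -m inch '[[[-0.02,-0.0006,-0.006,0.004,-0.14,0.05],[-0.04,-0.0012,-0.0115,0.009,-0.28,0.1],[-0.06,-0.002,-0.017,0.013,-0.42,0.15],[-0.08,-0.0025,-0.023,0.017,-0.56,0.2],[-0.0993,-0.003,-0.0285,0.0217,-0.6946,0.2484]]]' >/dev/null
python3 - <<'E'
from h import *
now();print(tip())
im,d=snap('top')
for c in blobs(im,(380,170,425,230),60): print(c.reshape(-1,2).mean(0),rect('top',c,.021))
plan((.5523,-.263,.06,-18,-45),(.5523,-.263,.0135,-18,-45))
E
```

```text
t 33.70 pos [ 0.5483 -0.2749  0.0577] yaw -18.0 tilt -25.3 side 0.0 j [-0.48  0.79  0.93  1.83 -0.23  0.8   0.13] F [-0.5  0.7 -1.9] w 0.80
[ 0.5522 -0.2627  0.0849]
[387.53535354 193.16161616] ((617.6502075195312, -229.3146209716797), (108.5010986328125, 52.35908508300781), 0.3262845575809479)
[-0.0042, 0.0001, 0.0189, -0.0009, -0.336, 0.0061] mm 19 deg 19
[0.0329, 0.0, 0.0329, 0.0, 0.0, 0.0] mm 46 deg 0
```

```bash

python3 -m inch '[[[-0.0014,0,0.0063,0,-0.112,0.006],[-0.0028,0,0.0126,0,-0.224,0.006],[-0.0042,0,0.0189,0,-0.336,0.006],[-0.0042,0,0.0189,0,-0.336,0.006]]]' >/dev/null
python3 -c "from h import *;now();print(tip());plan((.5523,-.263,.0135,-18,-45))"
```

```text
t 34.15 pos [ 0.5436 -0.2824  0.036 ] yaw -17.9 tilt -44.5 side -0.5 j [-0.67  1.06  1.05  1.82 -0.14  0.79 -0.08] F [-0.3  1.4  0. ] w 0.80
[ 0.5503 -0.2625  0.0574]
[0.0305, 0.0026, 0.0312, -0.0049, -0.009, 0.0073] mm 44 deg 1
```

```bash
P="from h import *;now();print(tip())"
python3 -m inch '[[[0.015,0.002,0.0155,0,-0.005,0],[0.0305,0.002,0.0312,0,-0.005,0],[0.0305,0.002,0.0312,0,-0.005,0]]]' >/dev/null; python3 -c "$P"
python3 -m inch '[[[0,0,0,0,0,0],[0,0,0,0,0,0],[0,0,0,0,0,0],[0,0,0,0,0,0],[0,0,0,0,0,0]]]' -1 30 >/dev/null; python3 -c "$P"
```

```text
t 34.45 pos [ 0.5444 -0.2866 -0.0041] yaw -18.4 tilt -44.3 side -0.1 j [-0.64  1.12  1.01  1.82 -0.18  0.75 -0.1 ] F [-0.4  0.   0.2] w 0.80
[ 0.5511 -0.2667  0.0174]
t 34.95 pos [ 0.5466 -0.2868 -0.001 ] yaw -18.3 tilt -44.5 side 0.1 j [-0.65  1.12  1.01  1.82 -0.17  0.75 -0.1 ] F [0.4 1.4 5.5] w 0.53
[ 0.5531 -0.2668  0.0204]
```

Grip is too shallow (tip z about 20 mm). Regrasping 6 mm lower.

```bash
P="from h import *;now();print(tip())"
python3 -m inch '[[[0,0,0,0,0,0],[0,0,0,0,0,0],[0.0067,0,0.0025,0,0,0],[0.0067,0,0.0025,0,0,0]]]' 0.4 >/dev/null; python3 -c "$P"
python3 -m inch '[[[0,0,0,0,0,0],[0,0,0,0,0,0],[0,0,0,0,0,0],[0,0,0,0,0,0]]]' -1 >/dev/null; python3 -c "$P"
```

```text
t 35.35 pos [ 0.5473 -0.2828 -0.0096] yaw -18.2 tilt -44.5 side 0.0 j [-0.65  1.13  1.    1.82 -0.18  0.74 -0.11] F [0.1 0.1 0.3] w 0.70
[ 0.5538 -0.2628  0.0118]
t 35.75 pos [ 0.5472 -0.2837 -0.0083] yaw -18.3 tilt -44.5 side 0.1 j [-0.65  1.13  1.01  1.82 -0.18  0.74 -0.11] F [ 0.2 -0.2  0. ] w 0.54
[ 0.5538 -0.2638  0.0131]
```

```bash

python3 -m inch '[[[-0.02,0,-0.02,0,0,0],[-0.04,0,-0.04,0,0,0],[-0.04,0,-0.04,0,0,0]]]' >/dev/null
python3 -m inch '[[[0.0042,0,-0.0003,0,0.14,0],[0.0083,0,-0.0012,0,0.28,0],[0.0122,0,-0.0026,0,0.42,0],[0.0159,0,-0.0046,0,0.56,0],[0.0193,0,-0.0071,0,0.7,0]]]' >/dev/null
python3 -m inch '[[[0.0042,0,-0.0003,0,0.14,0],[0.0083,0,-0.0012,0,0.28,0],[0.0122,0,-0.0026,0,0.42,0],[0.0159,0,-0.0046,0,0.56,0],[0.0193,0,-0.0071,0,0.7,0]]]' >/dev/null
python3 -m inch '[[[0.0051,0,-0.0004,0,0.171,0],[0.0051,0,-0.0004,0,0.171,0],[0.0051,0,-0.0004,0,0.171,0]]]' >/dev/null
python3 -c "from h import *;now();print(tip());plan((.554,-.261,.032,-18,45))"
```

```text
t 37.35 pos [ 0.5591 -0.2449  0.0467] yaw -18.4 tilt 45.4 side -0.1 j [ 0.61  0.84  0.24  1.6  -0.89  1.34  0.99] F [ 0.6 -0.3 -1.5] w 0.54
[ 0.5524 -0.2652  0.0678]
[-0.0225, 0.0001, 0.0283, 0.0044, -0.007, -0.0067] mm 36 deg 1
```

```bash
P="from h import *;st=get_state();print(tip(),st['contact_force'].round(1))"
python3 -m inch '[[[-0.012,0,0.014,0,-0.007,0],[-0.0225,0,0.0283,0,-0.007,0],[-0.0225,0,0.0283,0,-0.007,0],[-0.0225,0,0.0283,0,-0.007,0]]]' >/dev/null; python3 -c "$P"
python3 -m inch '[[[-0.0014,0,0.0014,0,0,0],[-0.0014,0,0.0014,0,0,0]]]' >/dev/null; python3 -c "$P"
python3 -m inch '[[[-0.0014,0,0.0014,0,0,0],[-0.0014,0,0.0014,0,0,0]]]' >/dev/null; python3 -c "$P"
```

```text
[ 0.5554 -0.2581  0.0338] [-0.1 -0.4 -0.2]
[ 0.5553 -0.2599  0.0323] [ 0.6 -0.2 -0.7]
[ 0.555 -0.26   0.03 ] [-0.3 -0.6 -1.1]
```

```bash
P="from h import *;st=get_state();print(tip(),st['contact_force'].round(1))"
python3 -m inch '[[[-0.0012,0,0.0012,0,0,0],[-0.0012,0,0.0012,0,0,0]]]' >/dev/null; python3 -c "$P"
python3 -m inch '[[[-0.001,0,0.001,0,0,0],[-0.001,0,0.001,0,0,0]]]' >/dev/null; python3 -c "$P"
python3 -m inch '[[[-0.0007,0,0.0007,0,0,0],[-0.0007,0,0.0007,0,0,0]]]' >/dev/null; python3 -c "$P"
```

```text
[ 0.5552 -0.2601  0.0289] [-1.  -0.4  4.3]
[ 0.5554 -0.2602  0.0286] [-2.9 -2.2 12.9]
[ 0.5556 -0.2603  0.0282] [-4.4 -3.4 15.3]
```

```bash
P="from h import *;now();print(tip())"
python3 -m inch '[[[0,0,0,0,0,0],[0,0,0,0,0,0],[0,0,0,0,0,0],[0,0,0,0,0,0]]]' 0.6 >/dev/null; python3 -c "$P"
python3 -m inch '[[[-0.0042,0,-0.0003,0,-0.14,0],[-0.0083,0,-0.0012,0,-0.28,0],[-0.0122,0,-0.0026,0,-0.42,0],[-0.0159,0,-0.0046,0,-0.56,0],[-0.0193,0,-0.0071,0,-0.7,0]]]' >/dev/null
python3 -m inch '[[[-0.0042,0,-0.0003,0,-0.14,0],[-0.0083,0,-0.0012,0,-0.28,0],[-0.0122,0,-0.0026,0,-0.42,0],[-0.0159,0,-0.0046,0,-0.56,0],[-0.0193,0,-0.0071,0,-0.7,0]]]' >/dev/null
python3 -m inch '[[[-0.0051,0,-0.0004,0,-0.171,0],[-0.0051,0,-0.0004,0,-0.171,0],[-0.0051,0,-0.0004,0,-0.171,0]]]' >/dev/null
python3 -c "$P;plan((.5554,-.2585,.0275,-18,-45))"
```

```text
t 39.15 pos [ 0.5617 -0.2395  0.0044] yaw -18.3 tilt 45.1 side 0.1 j [ 0.61  0.89  0.23  1.61 -0.91  1.28  1.04] F [0.1 0.5 0.3] w 0.79
[ 0.555  -0.2596  0.0256]
t 40.45 pos [ 0.5485 -0.279   0.0035] yaw -18.1 tilt -45.0 side -0.1 j [-0.68  1.14  1.05  1.82 -0.22  0.77 -0.06] F [ 0.6 -1.1  0.3] w 0.80
[ 0.5551 -0.2589  0.0247]
[-0.0017, 0.0002, -0.0023, -0.0023, -0.0008, -0.0008] mm 3 deg 0
```

```bash
P="from h import *;now();print(tip())"
python3 -m inch '[[[-0.0017,0,-0.0023,0,0,0],[-0.0017,0,-0.0023,0,0,0],[-0.0017,0,-0.0023,0,0,0],[-0.0017,0,-0.0023,0,0,0],[-0.0017,0,-0.0023,0,0,0]]]' -1 >/dev/null
python3 -c "$P"
python3 -m inch '[[[-0.017,0,-0.017,0,0,0],[-0.034,0,-0.034,0,0,0],[-0.034,0,-0.034,0,0,0]]]' >/dev/null
python3 -m inch '[[[0.0042,0,-0.0003,0,0.14,0],[0.0083,0,-0.0012,0,0.28,0],[0.0122,0,-0.0026,0,0.42,0],[0.0159,0,-0.0046,0,0.56,0],[0.0193,0,-0.0071,0,0.7,0]]]' >/dev/null
python3 -m inch '[[[0.0042,0,-0.0003,0,0.14,0],[0.0083,0,-0.0012,0,0.28,0],[0.0122,0,-0.0026,0,0.42,0],[0.0159,0,-0.0046,0,0.56,0],[0.0193,0,-0.0071,0,0.7,0]]]' >/dev/null
python3 -m inch '[[[0.0051,0,-0.0004,0,0.171,0],[0.0051,0,-0.0004,0,0.171,0],[0.0051,0,-0.0004,0,0.171,0]]]' >/dev/null
python3 -c "$P;plan((.555,-.257,.0175,-18,45))"
```

```text
t 40.95 pos [ 0.5484 -0.2806  0.0088] yaw -18.4 tilt -44.9 side 0.2 j [-0.67  1.13  1.06  1.82 -0.22  0.77 -0.06] F [-0.1 -0.8  6.8] w 0.54
[ 0.555  -0.2605  0.03  ]
t 42.55 pos [ 0.5607 -0.2403  0.054 ] yaw -18.4 tilt 45.0 side -0.1 j [ 0.56  0.83  0.31  1.61 -0.92  1.36  1.  ] F [-0.3  0.3 -0.1] w 0.54
[ 0.5541 -0.2604  0.0752]
[-0.0383, -0.0003, 0.0433, 0.0045, 0.0002, -0.0064] mm 58 deg 0
```

```bash
P="from h import *;st=get_state();print(tip(),st['contact_force'].round(1))"
python3 -m inch '[[[-0.019,0,0.022,0,0,0],[-0.0383,0,0.0433,0,0,0],[-0.0383,0,0.0433,0,0,0],[-0.0383,0,0.0433,0,0,0]]]' >/dev/null; python3 -c "$P"
python3 -m inch '[[[-0.0014,0,0.0014,0,0,0],[-0.0014,0,0.0014,0,0,0]]]' >/dev/null; python3 -c "$P"
python3 -m inch '[[[-0.0014,0,0.0014,0,0,0],[-0.0014,0,0.0014,0,0,0]]]' >/dev/null; python3 -c "$P"
python3 -m inch '[[[-0.0011,0,0.0011,0,0,0],[-0.0011,0,0.0011,0,0,0]]]' >/dev/null; python3 -c "$P"
```

```text
[ 0.5574 -0.2542  0.0205] [ 0.1  0.2 -0. ]
[ 0.5572 -0.2562  0.0187] [-0.3  0.3 -1.8]
[ 0.5564 -0.2563  0.0156] [-0.1  0.2 -1.7]
[ 0.5562 -0.2561  0.0136] [ 0.9  0.8 -1.3]
```

```bash
P="from h import *;st=get_state();print(tip(),st['contact_force'].round(1))"
python3 -m inch '[[[-0.001,0,0.001,0,0,0],[-0.001,0,0.001,0,0,0]]]' >/dev/null; python3 -c "$P"
python3 -m inch '[[[-0.0007,0,0.0007,0,0,0],[-0.0007,0,0.0007,0,0,0]]]' >/dev/null; python3 -c "$P"
```

```text
[ 0.5563 -0.256   0.0121] [-0.4 -0.1 -1.3]
[ 0.5563 -0.256   0.0112] [ 0.3 -0.3 -0.4]
```

```bash
P="from h import *;now();print(tip())"
python3 -m inch '[[[-0.0005,0,0.0005,0,0,0],[-0.0005,0,0.0005,0,0,0]]]' >/dev/null; python3 -c "$P"
python3 -m inch '[[[0,0,0,0,0,0],[0,0,0,0,0,0],[0,0,0,0,0,0],[0,0,0,0,0,0]]]' 0.6 >/dev/null
python3 -m inch '[[[0.02,0,-0.02,0,0,0],[0.045,0,-0.045,0,0,0],[0.045,0,-0.045,0,0,0]]]' >/dev/null
python3 - <<'E'
from h import *
now();print(tip())
im,d=snap('top','t12.png');a,_=snap('scene','s12.png')
cv2.imwrite('pics/c7.png',np.hstack([cv2.resize(a[140:230,220:340],(480,360),interpolation=2),cv2.resize(im[185:230,375:415],(320,360),interpolation=2)]))
# locate: very dark pixels + bright inside, outer contour
g=im.max(2);m=np.zeros_like(g);m[190:226,380:412]=(g[190:226,380:412]<85)*255
cs,_=cv2.findContours(m,cv2.RETR_EXTERNAL,cv2.CHAIN_APPROX_NONE)
for c in cs:
    if cv2.contourArea(c)>60: print(c.reshape(-1,2).mean(0),rect('top',c,.021))
# tray: bright pixels
m=np.zeros_like(g);m[190:260,212:278]=(g[190:260,212:278]>165)*255
cs,_=cv2.findContours(m,cv2.RETR_EXTERNAL,cv2.CHAIN_APPROX_NONE);c=max(cs,key=cv2.contourArea);print('tray',cv2.minAreaRect(c),rect('top',c,.018))
g=a.max(2);m=np.zeros_like(g);m[195:262,380:470]=(g[195:262,380:470]>165)*255
cs,_=cv2.findContours(m,cv2.RETR_EXTERNAL,cv2.CHAIN_APPROX_NONE);c=max(cs,key=cv2.contourArea);print('tray sc',rect('scene',c,.012))
d0=np.load('pics/top0.npy');vs,us=np.mgrid[212:240,232:258];print('tray floor z',np.median(depthpt('top',np.c_[us.ravel(),vs.ravel()],d0)[:,2]))
E
```

```text
t 44.15 pos [ 0.5631 -0.2359 -0.0101] yaw -18.3 tilt 45.1 side 0.1 j [ 0.57  0.92  0.28  1.62 -0.96  1.29  1.08] F [-0.5 -0.5  1.9] w 0.54
[ 0.5564 -0.256   0.011 ]
t 44.85 pos [ 0.5647 -0.2375  0.0572] yaw -18.3 tilt 45.0 side 0.4 j [ 0.56  0.83  0.3   1.61 -0.92  1.36  1.01] F [ 0.5 -0.5 -0.5] w 0.80
[ 0.5579 -0.2576  0.0784]
tray ((243.70620727539062, 225.79962158203125), (47.469879150390625, 45.34901809692383), 86.42366790771484) ((491.5799560546875, 264.23931884765625), (162.72593688964844, 154.8702392578125), 4.46155309677124)
tray sc ((486.620361328125, 264.2618408203125), (153.68905639648438, 151.2901611328125), 4.524514198303223)
tray floor z 0.0035869863982500583
```

View pics/c7.png

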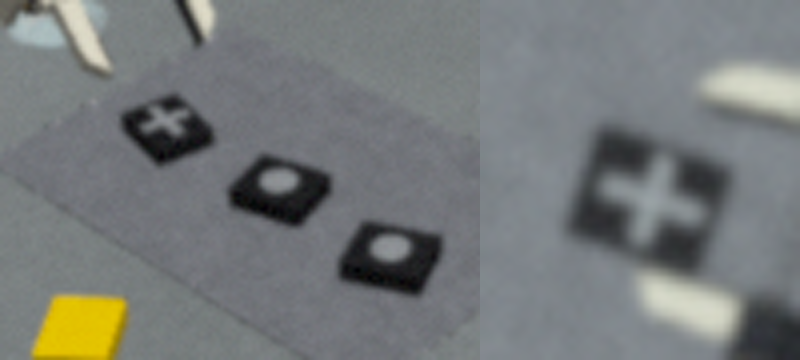

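All three are turned over and A is the cross: scene crop (168,125), top pixel about (396,210). B and C are round. Now taking the cross with a vertical grasp.

```bash
python3 -c "from h import *;plan((.5545,-.259,.078,-18,20),(.5545,-.259,.06,-18,0),(.5545,-.259,.0085,-18,0))"
```

```text
[-0.0128, -0.0013, -0.0071, 0.0055, -0.4371, -0.0023] mm 15 deg 25
[-0.0164, 0.0, 0.0151, -0.0, -0.3491, -0.0] mm 22 deg 20
[0.0, 0.0, 0.0515, 0.0, 0.0, 0.0] mm 52 deg 0
```

```bash

python3 -m inch '[[[-0.004,0,-0.002,0,-0.145,0],[-0.008,-0.001,-0.005,0,-0.29,0],[-0.0128,-0.001,-0.007,0,-0.437,0]]]' >/dev/null
python3 -m inch '[[[-0.006,0,0.005,0,-0.116,0],[-0.011,0,0.01,0,-0.232,0],[-0.0164,0,0.015,0,-0.349,0],[-0.0164,0,0.015,0,-0.349,0]]]' >/dev/null
python3 -c "from h import *;now();print(tip());plan((.5545,-.259,.0085,-18,0))"
```

```text
t 45.65 pos [ 0.5563 -0.2512  0.027 ] yaw -17.6 tilt 0.0 side -0.1 j [-0.08  0.67  0.64  1.82 -0.52  0.84  0.5 ] F [ 0.9  1.9 -0.8] w 0.80
[ 0.5564 -0.2512  0.057 ]
[-0.008, 0.0007, 0.0485, -0.0018, -0.0005, 0.0062] mm 49 deg 0
```

```bash
P="from h import *;now();print(tip())"
python3 -m inch '[[[-0.006,0.001,0.01,0,0,0.006],[-0.008,0.001,0.033,0,0,0.006],[-0.008,0.001,0.046,0,0,0.006],[-0.008,0.001,0.046,0,0,0.006]]]' >/dev/null; python3 -c "$P"
python3 -m inch '[[[0,0,0,0,0,0],[0,0,0,0,0,0],[0,0,0,0,0,0],[0,0,0,0,0,0],[0,0,0,0,0,0]]]' -1 30 >/dev/null; python3 -c "$P"
```

```text
t 46.05 pos [ 0.5503 -0.2676 -0.0191] yaw -18.8 tilt 0.1 side -0.2 j [-0.02  0.73  0.59  1.84 -0.57  0.76  0.55] F [0.3 0.2 0.5] w 0.80
[ 0.5503 -0.2677  0.0109]
t 46.55 pos [ 0.5534 -0.2668 -0.0161] yaw -18.6 tilt 0.1 side 0.2 j [-0.03  0.72  0.59  1.83 -0.57  0.76  0.55] F [-0.1  1.   4.8] w 0.53
[ 0.5533 -0.2668  0.0139]
```

```bash
P="from h import *;now();print(tip())"
python3 -m inch '[[[0,0,0,0,0,0],[0,0,0,0,0,0],[0.007,0,0.004,0,0,0],[0.007,0,0.004,0,0,0]]]' 0.3 >/dev/null; python3 -c "$P"
python3 -m inch '[[[0,0,0,0,0,0],[0,0,0,0,0,0],[0,0,0,0,0,0],[0,0,0,0,0,0]]]' -1 30 >/dev/null; python3 -c "$P"
python3 -m inch '[[[0,0,-0.04,0,0,0],[0,0,-0.08,0,0,0],[0,0,-0.08,0,0,0]]]' >/dev/null; python3 -c "$P;plan((.55,-.05,.09,-12,0),(.51,.15,.09,-4,0),(.492,.258,.09,4.5,0),(.492,.258,.022,4.5,0))"
```

```text
t 46.95 pos [ 0.5553 -0.258  -0.0216] yaw -18.5 tilt 0.1 side 0.0 j [-0.04  0.73  0.59  1.84 -0.58  0.75  0.54] F [-0.2  0.3  0. ] w 0.65
[ 0.5553 -0.2581  0.0084]
t 47.35 pos [ 0.5551 -0.26   -0.0207] yaw -18.6 tilt 0.1 side 0.1 j [-0.04  0.73  0.59  1.84 -0.58  0.75  0.54] F [-0.4 -1.  -0.4] w 0.54
[ 0.555  -0.26    0.0093]
t 47.65 pos [ 0.5578 -0.2623  0.0642] yaw -18.7 tilt 0.0 side 0.5 j [-0.09  0.62  0.68  1.79 -0.49  0.9   0.48] F [ 0.1 -0.1 -1.2] w 0.54
[ 0.5575 -0.2622  0.0942]
[0.1986, -0.0753, 0.0036, 0.0094, 0.0002, -0.1165] mm 212 deg 7
[0.1873, -0.0807, 0.0, 0.0, 0.0, -0.1396] mm 204 deg 8
[0.1065, -0.0255, -0.0, 0.0, 0.0, -0.1484] mm 109 deg 9
[0.0, 0.0, 0.068, 0.0, 0.0, 0.0] mm 68 deg 0
```

```bash

python3 -m inch '[[[0.04,-0.015,0,0,0,-0.023],[0.08,-0.03,0,0,0,-0.047],[0.12,-0.045,0.001,0,0,-0.07],[0.16,-0.06,0.002,0,0,-0.093],[0.1986,-0.0753,0.003,0,0,-0.1165]]]' >/dev/null
python3 -m inch '[[[0.038,-0.016,0,0,0,-0.028],[0.075,-0.032,0,0,0,-0.056],[0.112,-0.048,0,0,0,-0.084],[0.15,-0.064,0,0,0,-0.112],[0.1873,-0.0807,0,0,0,-0.14]]]' >/dev/null
python3 -m inch '[[[0.036,-0.008,0,0,0,-0.05],[0.072,-0.017,0,0,0,-0.1],[0.1065,-0.0255,0,0,0,-0.148],[0.1065,-0.0255,0,0,0,-0.148]]]' >/dev/null
python3 -c "from h import *;now();print(tip());plan((.491,.262,.022,4.5,0))"
```

```text
t 49.05 pos [0.4869 0.2665 0.0556] yaw 5.1 tilt 0.2 side 0.1 j [-1.02  0.53  0.6   1.94 -0.42  0.8  -0.1 ] F [-0.  -0.6 -1.5] w 0.54
[0.4869 0.2664 0.0856]
[-0.005, 0.0036, 0.0636, 0.0009, -0.0027, 0.0101] mm 64 deg 1
```

```bash
P="from h import *;st=get_state();print(round(st['time'],2),tip(),st['contact_force'].round(1))"
python3 -m inch '[[[-0.004,0.003,0.02,0,0,0],[-0.004,0.003,0.045,0,0,0],[-0.004,0.003,0.0615,0,0,0],[-0.004,0.003,0.0615,0,0,0]]]' >/dev/null; python3 -c "$P"
python3 -m inch '[[[0,0,0.003,0,0,0],[0,0,0.003,0,0,0]]]' >/dev/null; python3 -c "$P"
python3 -m inch '[[[0,0,0.002,0,0,0],[0,0,0.002,0,0,0]]]' >/dev/null; python3 -c "$P"
```

```text
49.45 [0.4908 0.2552 0.0228] [-0.6 -0.1 -1.1]
49.65 [0.4927 0.2565 0.0224] [ 0.6 -0.3 -0.5]
49.85 [0.4925 0.2567 0.0203] [-0.3 -0.2 -0.8]
```

```bash
P="from h import *;st=get_state();print(round(st['time'],2),tip(),st['contact_force'].round(1))"
python3 -m inch '[[[0,0,0.004,0,0,0],[0,0,0.004,0,0,0]]]' >/dev/null; python3 -c "$P"
python3 -m inch '[[[0,0,0.003,0,0,0],[0,0,0.003,0,0,0]]]' >/dev/null; python3 -c "$P"
python3 -m inch '[[[0,0,0.0015,0,0,0],[0,0,0.0015,0,0,0]]]' >/dev/null; python3 -c "$P"
```

```text
50.05 [0.492  0.2566 0.0156] [ 0.1  0.1 -1.6]
50.25 [0.492  0.2564 0.0125] [ 0.2 -0.5 -0.5]
50.45 [0.4922 0.2565 0.0112] [-0.2  0.4 -1.4]
```

```bash
P="from h import *;st=get_state();print(round(st['time'],2),tip(),st['contact_force'].round(1))"
python3 -m inch '[[[0,0,0.001,0,0,0],[0,0,0.001,0,0,0]]]' >/dev/null; python3 -c "$P"
python3 -m inch '[[[0,0,0.001,0,0,0],[0,0,0.001,0,0,0]]]' >/dev/null; python3 -c "$P"
```

```text
50.65 [0.4922 0.2565 0.0103] [ 0.8 -0.4 -1.3]
50.85 [0.4923 0.2565 0.0101] [-2.6 -1.1  9. ]
```

Contact with the tray floor. Releasing, then rising straight up and clear.

```bash

python3 -m inch '[[[0,0,0,0,0,0],[0,0,0,0,0,0],[0,0,0,0,0,0]]]' 0.4 >/dev/null
python3 -m inch '[[[0,0,-0.03,0,0,0],[0,0,-0.08,0,0,0],[0,0,-0.13,0,0,0],[-0.05,0,-0.17,0,0,0],[-0.05,0,-0.17,0,0,0]]]' >/dev/null
python3 -m inch '[[[0,0.03,-0.04,0,0,0],[0,0.07,-0.06,0,0,0],[0,0.12,-0.06,0,0,0],[0,0.15,-0.06,0,0,0],[0,0.15,-0.06,0,0,0]]]' >/dev/null
python3 - <<'E'
from h import *
now();print(tip())
a,_=snap('scene','s20.png');b,_=snap('top','t20.png')
cv2.imwrite('pics/c8.png',cv2.resize(a[130:300,180:510],(800,412),interpolation=2))
E
```

```text
t 52.15 pos [0.6483 0.2176 0.208 ] yaw 4.5 tilt -0.1 side 0.1 j [-0.81  0.59  0.7   1.43 -0.38  1.26 -0.01] F [-0.1  0.4 -1.1] w 0.70
[0.6482 0.2176 0.238 ]
```

View pics/c8.png

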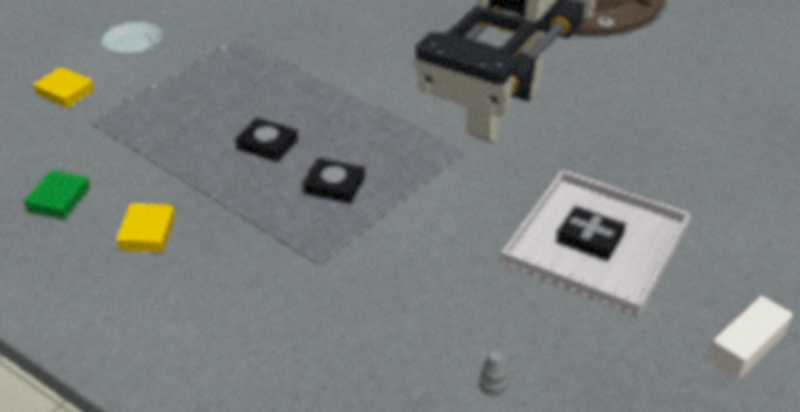

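The cross block lies flat in the tray, cross up, at crop (592,232). Both round blocks lie turned over on the mat at (267,138) and (335,178). The bystanders are in place and the gripper is clear.

```bash
python3 -c "
from h import *
a=cv2.imread('pics/scene0.png').astype(int);b=cv2.imread('pics/s20.png').astype(int)
for n,(x0,y0,x1,y1) in dict(dish=(218,134,250,156),obj=(372,270,396,296),box=(468,248,512,290)).items(): print(n,abs(a-b)[y0:y1,x0:x1].mean().round(2))
print(finish_job())"
```

```text
dish 3.07
obj 2.77
box 2.85
the job is handed in; nothing more can be done
None
```

The job is done and handed in at about 52 s of robot time. I turned all three blocks over on the mat, each in two gripped 90° turns set down by feel. The cross block was the one at about (0.554, −0.258). I regrasped it and laid it in the aluminium tray near the centre.

**Last checks:** The final picture shows the cross block flat in the tray, cross up. The two round-disc blocks lie turned over on the mat, and the gripper is clear. The dish, objective and slide box look unchanged from the first picture (mean pixel difference about 3, which is noise level).

**What disagreed or went wrong:**
- **Fingertip position:** The real fingertips were about 30 mm short of the reported TCP, so the first two grasps closed on air. I confirmed the offset with depth readings from both cameras and by pressing on the first block. I corrected for it in every later move.
- **Pressing the block:** That test pressed the block with about 27 N (31 N with the sideways part). It did not shift.
- **Regrasps:** I had to regrasp three times because a grip was too shallow or off centre.
- **Edge of reach:** An early test tilt reached the limits of two joints and went no further. No move was reported as a fault.

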